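# Fresh candles for the teapot warmers

## Task

Renew the candles of the two teapot warmers: push every burnt-out candle, whether still in a warmer or left on the slab, through the sprung flap of the waste bin so that the flap closes behind it, and stand a fresh candle from the wooden box upright in the middle of the dish of each warmer. Leave the spare candle in the box with its sliding cover pushed fully shut, and leave the crockery and other things around undisturbed.

Things in the scene. Friction and masses are not known exactly. Their poses are not given: they have to be found in the camera images.
- spent1_mid (a point): burnt-out candle: an EMPTY round metal cup, 40 mm across and 25 mm high, 12 to 25 g; starts upright, either in the dish of a warmer or on the slab. This point is its centre, half-way up (12.5 mm above its underside), z along its axis. From start to start two to four of the four burnt-out candles are there; an absent one has no pose.
- spent2_mid (a point): burnt-out candle: an EMPTY round metal cup, 40 mm across and 25 mm high, 12 to 25 g; starts upright, either in the dish of a warmer or on the slab. This point is its centre, half-way up (12.5 mm above its underside), z along its axis. From start to start two to four of the four burnt-out candles are there; an absent one has no pose.
- spent3_mid (a point): burnt-out candle: an EMPTY round metal cup, 40 mm across and 25 mm high, 12 to 25 g; starts upright, either in the dish of a warmer or on the slab. This point is its centre, half-way up (12.5 mm above its underside), z along its axis. From start to start two to four of the four burnt-out candles are there; an absent one has no pose.
- spent4_mid (a point): burnt-out candle: an EMPTY round metal cup, 40 mm across and 25 mm high, 12 to 25 g; starts upright, either in the dish of a warmer or on the slab. This point is its centre, half-way up (12.5 mm above its underside), z along its axis. From start to start two to four of the four burnt-out candles are there; an absent one has no pose.
- fresh1_mid (a point): fresh candle: the same metal cup, 40 mm across and 25 mm high, FULL of white wax with a short wick, 25 to 45 g; starts upright under the cover in the wooden box, near box y = -85 mm on the box's centre line. This point is its centre, half-way up (12.5 mm above its underside), z along its axis.
- fresh2_mid (a point): fresh candle: the same metal cup, 40 mm across and 25 mm high, FULL of white wax with a short wick, 25 to 45 g; starts upright under the cover in the wooden box, near box y = -30 mm on the box's centre line. This point is its centre, half-way up (12.5 mm above its underside), z along its axis.
- fresh3_mid (a point): fresh candle: the same metal cup, 40 mm across and 25 mm high, FULL of white wax with a short wick, 25 to 45 g; starts upright under the cover in the wooden box, near box y = 25 mm on the box's centre line. This point is its centre, half-way up (12.5 mm above its underside), z along its axis.
- bin: steel waste bin, 190 deep (its x) x 200 wide (its y), fixed to the slab, walls 6 mm, floor 6 mm, empty; origin: centre of its underside, z up, front faces its -x. Front wall 150 mm high, inner face at x = -89 mm. The back part, x from 20 to 95 mm, is 224 mm high with a flat closed top. The sloping opening between them (x -89 to 20, y -94 to 94 mm) is filled by the flap and is the only way in.
- flap (a joint): swing of the bin's black flap, rad: 0 shut, grows as it is pushed inward and down, at most 1.3. It hinges along y at bin x = 20, z = 224 mm and slopes 35 degrees down to the front rim; 184 wide, 127 mm from hinge to free edge. A light spring (under 1.5 N at the free edge) shuts it again; a candle laid on it does not open it: push the candle down below the free edge before letting go.
- flap_mid (a point): middle of the flap's outer face, 64 mm down the slope from its hinge; moves with the flap
- box: wooden box, 136 wide (its x) x 236 long (its y), 56 mm high, fixed to the slab; origin: centre of its underside, z up. Walls 8 mm, inside 120 x 220 mm, inner floor at z = 6 mm. A flat cover slides in it along its +y; the +y end wall is lower (46 mm) so the cover runs out over it. Cover top at z = 53 mm; shut, the cover spans y = -110 to 116 mm.
- cover (a joint): how far the box's cover is slid open, in m: 0 shut, 0.17 fully open (the stop), towards the box's +y; it stays where it is left, friction about 1.5 N. At the start it is shut or up to 20 mm ajar.
- cover_grip (a point): centre of the cover's wooden pull bar: 60 long (box x) x 12 thick (box y) x 24 mm high, standing on the cover, its top at z = 77 mm; at box y = -30 mm when shut, moves with the cover
- warmer1_dish (a point): floor centre of the candle dish of a wire teapot warmer that is fixed to the slab: a round steel dish 62 mm across inside, rim 4 mm above its floor, in the middle of a round wire frame: a 6 mm wire ring of 136 mm mean diameter (130 mm clear) with its top 61 mm above the slab, on four upright wires, open in the middle
- warmer2_dish (a point): floor centre of the candle dish of a wire teapot warmer that is fixed to the slab: a round steel dish 62 mm across inside, rim 4 mm above its floor, in the middle of a round wire frame: a 6 mm wire ring of 136 mm mean diameter (130 mm clear) with its top 61 mm above the slab, on four upright wires, open in the middle
- teapot1: bystander, to be left standing as it is: one of the two round glass teapots, 125 mm across the belly, about 125 mm high, spout along its -y and handle along its +y; origin: centre of its underside
- teapot2: bystander, to be left standing as it is: the other glass teapot, same size; origin: centre of its underside
- cup: bystander, to be left standing as it is: red plastic cup, 72 mm across, 90 mm high; origin: centre of its underside
- tin: bystander, to be left standing as it is: steel tin with a twist cap, 80 mm across, 125 mm high; origin: centre of its underside
- sugar_bowl: bystander, to be left standing as it is: blue china sugar bowl, 90 mm across, 50 mm high; origin: centre of its underside
- tea_glass: bystander, to be left standing as it is: glass tea cup, 56 mm across, 80 mm high; origin: centre of its underside
- matchbox: bystander, to be left standing as it is: cardboard matchbox, 53 x 36 x 15 mm; origin: centre of its underside
Mind the look-alikes: they are no part of the job. Leave any orange look-alike of the part that bears spent3_mid alone.

How it is judged:
By the outcome, as a careful person would: the job done as asked, in the order asked, and still so for the second after the job is handed in, with the robot touching nothing.
Of spent1, spent2, spent3, spent4 only 2 to 4 are there at a start; the rules pass over those that are not, and their reading is None.
At some moment in a run one of spent3, spent4 may be knocked a few centimetres aside while the robot is not near it.
It also fails if it takes over 210 s, if anything falls off the work surface, if the arm or the gripper's body presses on something with over 40 N, if the wrist force passes 120 N, or if a joint passes its speed limit or range.

## Robot

A 6-joint arm with a two-finger parallel gripper is mounted at the origin on the work surface. World frame = base frame: x ahead of the robot, y to its left, z up, the work surface at z = 0. Lengths are in mm, angles in rad, forces in N, time in s.
With the tool pointing down it reaches from about 350 to 875 mm from the base axis. Payload 4.2 kg.
Tool frame: the origin (TCP) lies on the mounting face of the last link; the fingertips stand 173 mm ahead of it and the grasp point (between the pads) lies 155 mm ahead of it; z points along the fingers, y is the direction in which the jaws open and shut (so a half turn about z gives the same grasp; the last joint's range is limited). The gripper opens to 85 mm and grips with 20 to 120 N. Pads are 22 mm wide; open, the fingers measure 114 mm over their backs; the gripper's body (76 mm by 85 mm) begins 54 mm behind the grasp point. The pads swing forward as they close: fully open they stand 13 mm farther back than shut.
Start: joints at [-1.07, 0.385, 0.008, 0, -1.194, -0.259], TCP at [149.674, -606.793, 404.712] pointing down, gripper open.
Joint ranges: [-3.14, 3.14], [-1.21, 2.06], [-1.07, 1.41], [-3.16, 2.05], [-2.99, -0.16], [-3.1, 3.1]. Speed limits (rad/s): [2.79, 2.79, 3.14, 3.14, 3.14, 3.14].

## Interface

Orientations are given as a unit quaternion [x, y, z, w].
In Python, from bench import arm gives the robot as it stands. The module is installed in compiled form; this text tells all that it offers.
- The arm moves only by the tool play_rows, never from a script. Its argument "moves" is a list of rows, each a list of 3 entries, a list of its own where there are three numbers: the shift along the world's x, y, z in units of 30 cm (1.0 is 30 cm), then the turn about the world's z in units of 30 degrees (1.0 is 30 degrees), then the gripper's target within -1 to 1 (shut at 1, half-way at 0, fully open at -1). In form: [[[x, y, z], turn, jaw], ...]. A call has 1 to 12 rows; each row is the pose to reach, as a shift and turn from the pose measured when the call began; what a row does not reach only later rows make up. A row lasts 1/8 s, in which the tool goes at most 62.5 mm and 10.7 degrees, less where a joint would pass 70% of its speed; a pose out of reach is approached as far as the arm can. A call with a number of a shift or a turn outside -1 to 1 is refused whole. A call with a gripper value outside its range is refused whole. The fingers move at their own pace and stop on an object; the grip force is fixed at half the most. Time passes only in rows, so rows that repeat a pose let the fingers close. It gives the time, the measured TCP pose, the force and the opening at its end, in the units of the state.
- arm.read_state(): the state, without advancing time (a new reading comes with each control period).
- arm.get_image(name): name is "scene" or "side" or "wrist"; returns a dict with "pixels" (384x512x3 uint8, red, green, blue), "vfov" (degrees; the focal length in pixels is half the picture's height over the tangent of half this angle, whatever the lens; pixels are square), "cx", "cy" (the principal point, pixels), "xyz" and "rotation" of the camera in the world. Camera axes: x right, y up, looking along -z (the intrinsics and any distortion apply to the point x, -y, -z); pixel columns grow to the right and rows downward; lengths in mm; the calibration is good to about 2 mm. The wrist camera is an equidistant fisheye: a pixel r from the principal point sees the ray r / f radians off the axis. A picture is of the moment at which its call begins. There is no depth.
- arm.job_done(): hands the job in, once; it reports no verdict.
Trained networks look in a picture, given as the dict that the camera call returned (one of the last four; its "shot" number tells which), for a name from the list of things; names that differ only in an ending like _2 or _b are one class to them, and where a whole thing is asked for, a point or a joint stands for the part that bears it (a point fixed in the world has none). Each returns a list of dicts, best first, with "conf" (0 to 1); they miss things now and then, are a little off and sometimes report something else, mostly with a low value. They report only what shows in the picture. A call takes as long as a camera call. They do not tell look-alikes from the thing itself.
- arm.look_for(name, picture): "centre" ([x, y, z] in mm, in world coordinates, good to about 4 mm: the middle of the surface that is visible of it).
The state is a dict: "clock": time; "joints": joint angles; "joint_vel": joint speeds; "joint_efforts": joint torques, N m; "position": TCP position; "ee_rot": TCP orientation; "contact_force": force on the tool from outside, world axes, zero at the start; "wrist_torque": the same for the moment, N m; "gripper_width": finger opening in mm.
Only numpy, scipy, OpenCV 4.12 (cv2) and the standard library are available. Lean on these libraries where they do the work, as an engineer would, in place of code of your own. Each camera call takes 0.05 s, during which the arm holds its last target.

## Working session

There is one attempt and no reset: what is moved stays moved. The work goes in short steps, Python scripts to look and compute and a tool call to move; the robot and the scene stay as the last step left them, time stands still between calls to the robot, and variables do not carry over. Pictures are saved under pics/ and viewed, and the job is handed in when it is done.

Besides the shell and the picture viewer there is one more tool, called after "Request:" by a JSON object that holds its "api" and its "payload", one argument or row to a line. play_rows: Moves the arm, as the interface text tells. Shifts and turns lie within -1 to 1; 1 stands for 30 cm of shift or 30 degrees of turn. Its arguments: {"type":"object","properties":{"moves":{"type":"array"}},"required":["moves"]}

```bash
mkdir -p pics; ls; cat > h.py <<'E'
import numpy as np, cv2
from bench import arm
def save(im,name): cv2.imwrite('pics/'+name+'.png', im['pixels'][:,:,::-1])
E
python3 - <<'E'
from h import *
s=arm.read_state()
for k,v in s.items(): print(k,v)
for n in ['scene','side','wrist']:
    im=arm.get_image(n); save(im,n+'0'); print(n,{k:v for k,v in im.items() if k!='pixels'})
E
```

```text
pics
clock 0.0
joints [-1.07040318e+00  3.85532578e-01  6.60836945e-03 -5.10009990e-04
 -1.19401223e+00 -2.58601733e-01]
joint_vel [-0.0008109   0.0003481   0.00116806  0.00019205  0.00048244 -0.0003232 ]
joint_efforts [ 1.13424397e-05 -3.92294419e+01  1.88394284e+01  4.18610215e+00
 -4.61503441e-03  4.00130062e-06]
position [ 149.63268586 -606.59802821  403.62718824]
ee_rot [-1.20507962e-01  9.92711756e-01  1.08172468e-03 -1.76252593e-04]
contact_force [-0.6169187   0.5005519  -0.30458535]
wrist_torque [-0.02698592  0.07968504 -0.02083423]
gripper_width 85.42455127871644
scene {'vfov': 56.49251243507671, 'cx': 251.0064211196083, 'cy': 185.77107704475168, 'xyz': array([1302.79483416, -188.43104388,  996.33136857]), 'rotation': array([0.27485301, 0.221205  , 0.58382695, 0.73121151]), 'shot': 1}
side {'vfov': 47.33293003369356, 'cx': 257.8143123131803, 'cy': 189.42141543855251, 'xyz': array([ 42.47229496, 498.17470992, 975.17391105]), 'rotation': array([-0.13195897,  0.32604038,  0.86683822, -0.35337799]), 'shot': 2}
wrist {'vfov': 65.70646984690485, 'cx': 260.356270481219, 'cy': 188.6453680765393, 'xyz': array([  80.47756415, -624.23015853,  373.80239882]), 'rotation': array([-0.08560742, -0.11193092,  0.77941682,  0.6104525 ]), 'shot': 3}
```

View pics/scene0.png

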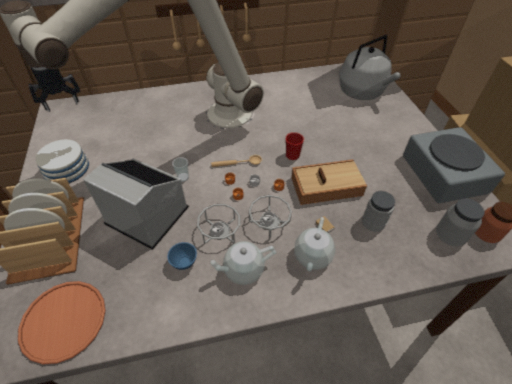

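View pics/side0.png

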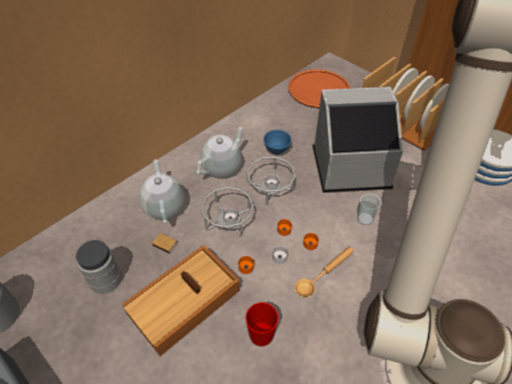

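View pics/wrist0.png

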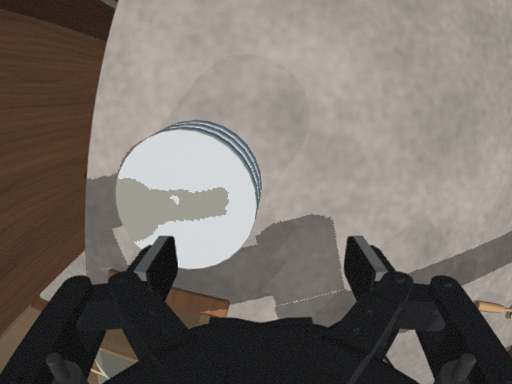

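```bash
python3 - <<'E'
from h import *
names=['spent1_mid','fresh1_mid','bin','flap_mid','box','cover_grip','cover','warmer1_dish','teapot1','cup','tin','sugar_bowl','tea_glass','matchbox','flap']
for c in ['scene','side']:
    im=arm.get_image(c)
    for n in names:
        try:
            for d in arm.look_for(n,im): print(c,n,np.round(d['centre'],1),round(d['conf'],2))
        except Exception as e: print(c,n,e)
print(arm.read_state()['clock'])
E
```

```text
scene spent1_mid [607.7  25.2  14.1] 0.47
scene fresh1_mid [532.9 263.7  52.2] 0.7
scene fresh1_mid [ 695.8 -272.4   28.5] 0.64
scene fresh1_mid [ 364.8 -236.9   59.9] 0.53
scene bin [ 556.9 -372.5  164.6] 0.78
scene flap_mid [ 479.5 -352.4  192.6] 0.71
scene box [533.3 266.9  54.4] 0.61
scene box [ 364.6 -239.5   58. ] 0.21
scene cover_grip [515.2 279.2  50.9] 0.6
scene cover [512.7 276.5  49.3] 0.79
scene cover [ 622.5 -129.9   49.9] 0.37
scene warmer1_dish [628.3  31.4  53.9] 0.7
scene teapot1 [801.5 116.6  89. ] 0.88
scene teapot1 [ 797.7 -101.4   87.1] 0.8
scene teapot1 [717.1 349.4 100.6] 0.32
scene cup [334.7 198.2  63.1] 0.94
scene cup [717.  348.1 102.5] 0.56
scene tin [716.1 349.9  99. ] 0.94
scene sugar_bowl [ 697.4 -274.5   25.6] 0.75
scene tea_glass [ 364.7 -237.7   56.6] 0.69
scene tea_glass [ 479.4 -353.7  190.3] 0.27
scene flap [ 474.5 -349.8  189.4] 0.62
side fresh1_mid [ 724.1 -283.4   35.1] 0.38
side bin [ 474.5 -348.   163.7] 0.78
side flap_mid [ 469.1 -353.9  193.4] 0.73
side box [ 473.9 -348.2  164.6] 0.24
side cover_grip [507.2 288.3  55. ] 0.93
side cover_grip [330.5 190.5  55.3] 0.39
side cover [510.8 285.1  52.9] 0.82
side warmer1_dish [621.2  31.6  50.5] 0.84
side teapot1 [745.3 139.2  88.9] 0.89
side teapot1 [758.9 -78.8  86.5] 0.69
side teapot1 [621.6  34.7  52.8] 0.67
side cup [331.5 190.3  53.7] 0.74
side sugar_bowl [ 720.7 -285.    32.8] 0.87
side sugar_bowl [674.5 375.8 105.3] 0.6
side tea_glass [ 342.  -232.3   53.7] 0.93
side matchbox [673.8 198.6  17. ] 0.57
side flap [ 472.3 -355.2  187.7] 0.86
1.75
```

```bash
cat >> h.py <<'E'
from scipy.spatial.transform import Rotation as R
def proj(im,P):
    P=np.atleast_2d(np.asarray(P,float)); f=192/np.tan(np.radians(im['vfov'])/2)
    c=(P-im['xyz'])@R.from_quat(im['rotation']).as_matrix()
    x,y,z=c[:,0],-c[:,1],-c[:,2]
    if im['name']=='wrist':
        r=np.hypot(x,y); th=np.arctan2(r,z); k=f*th/np.maximum(r,1e-9)
        return np.c_[im['cx']+k*x, im['cy']+k*y]
    return np.c_[im['cx']+f*x/z, im['cy']+f*y/z]
def unproj(im,uv,z0):
    uv=np.atleast_2d(np.asarray(uv,float)); f=192/np.tan(np.radians(im['vfov'])/2)
    dx=(uv[:,0]-im['cx'])/f; dy=(uv[:,1]-im['cy'])/f
    if im['name']=='wrist':
        th=np.hypot(dx,dy); k=np.sin(th)/np.maximum(th,1e-9)
        d=np.c_[k*dx,-k*dy,-np.cos(th)]
    else: d=np.c_[dx,-dy,-np.ones(len(dx))]
    d=d@R.from_quat(im['rotation']).as_matrix().T
    t=(z0-im['xyz'][2])/d[:,2]
    return im['xyz']+t[:,None]*d
import pickle
def shot(n,tag=None):
    im=arm.get_image(n); im['name']=n
    if tag: pickle.dump(im,open('pics/'+tag+'.pkl','wb')); save(im,tag)
    return im
def load(tag): return pickle.load(open('pics/'+tag+'.pkl','rb'))
def crop(im,name,x0,y0,x1,y1,k,overlay=None):
    a=cv2.resize(im['pixels'][y0:y1,x0:x1,::-1],None,fx=k,fy=k,interpolation=cv2.INTER_CUBIC)
    for pts,col in (overlay or []):
        q=((proj(im,pts)-[x0,y0]+0.5)*k*8).astype(int)
        cv2.polylines(a,[q.reshape(-1,1,2)],False,col,1,cv2.LINE_AA,3)
    cv2.imwrite('pics/'+name+'.png',a)
E
python3 - <<'E'
from h import *
a=shot('scene','sc1'); b=shot('side','si1')
crop(a,'sc1c',190,150,310,260,6)
crop(b,'si1c',190,140,330,290,4)
E
```

```text
(no output)
```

View pics/sc1c.png

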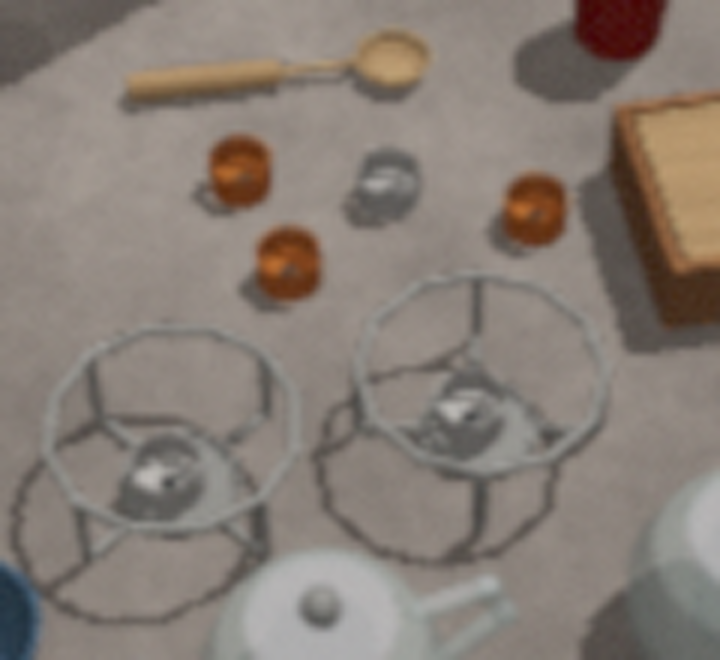

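View pics/si1c.png

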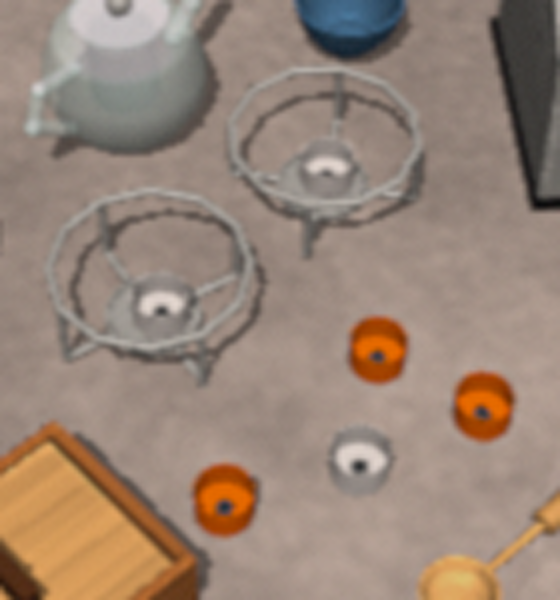

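```bash
python3 - <<'E'
from h import *
a=load('sc1'); b=load('si1')
print('slab',unproj(a,(254.5,179.2),25),unproj(b,(279.5,252.5),25))
print('wA',unproj(a,(218.3,220.7),58),unproj(b,(271,173.2),58))
print('wB',unproj(a,(269.8,211.7),58),unproj(b,(227.7,206.5),58))
crop(a,'boxa',280,140,380,220,7)
crop(b,'boxb',115,235,255,360,5)
crop(a,'bina',80,140,200,250,6)
crop(b,'binb',305,75,415,200,5)
E
```

```text
slab [[440.82680576  16.98607     25.        ]] [[432.68648735  16.91342097  25.        ]]
wA [[ 620.29925812 -144.63642549   58.        ]] [[ 618.33351581 -147.91322162   58.        ]]
wB [[622.06096466  26.24935142  58.        ]] [[617.33562693  23.30308115  58.        ]]
```

View pics/boxa.png

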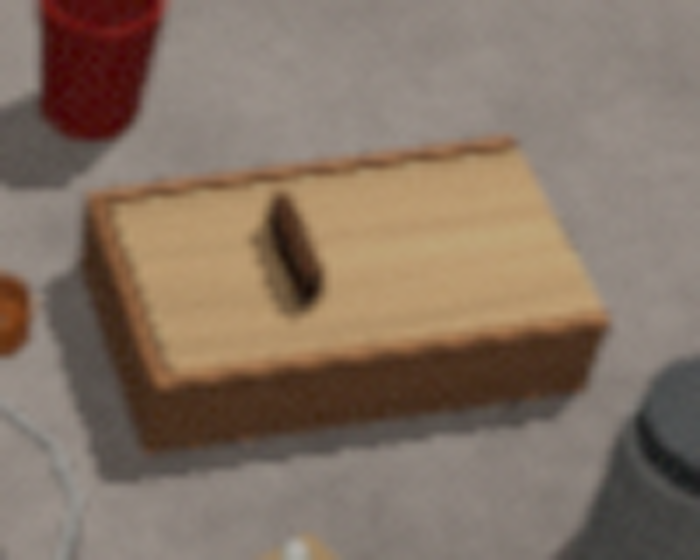

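View pics/boxb.png

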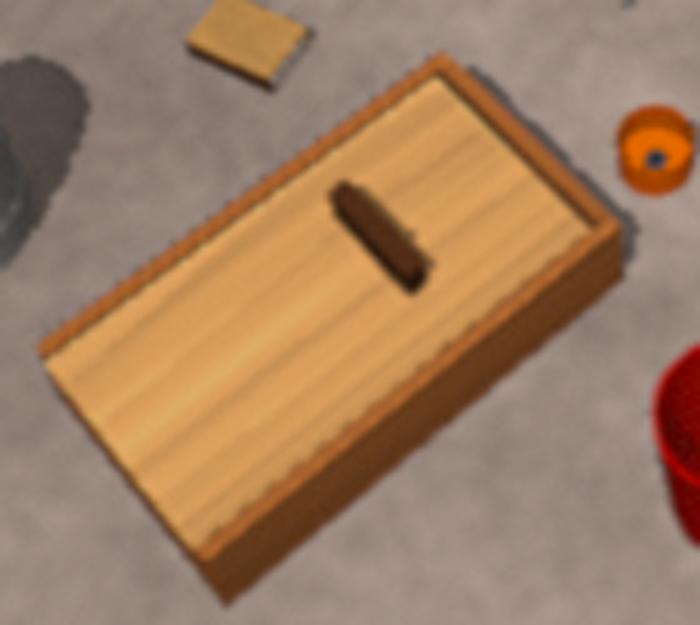

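View pics/bina.png

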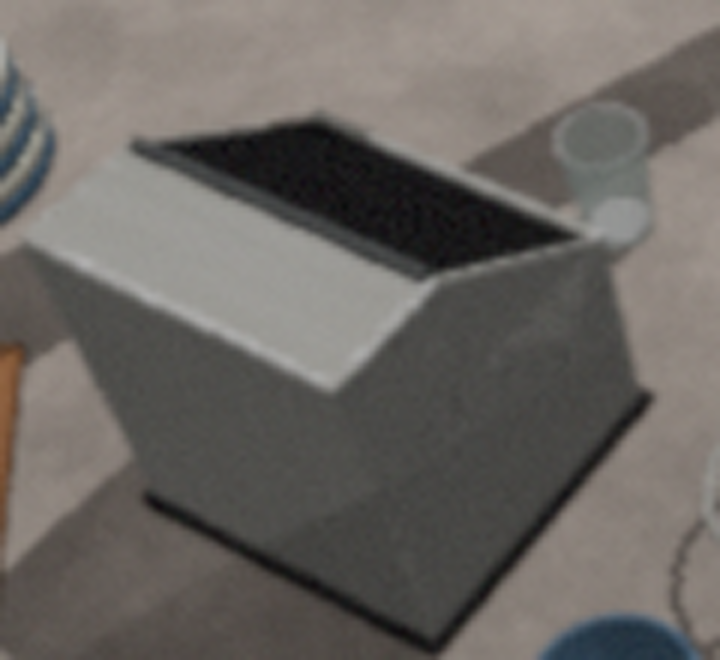

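View pics/binb.png

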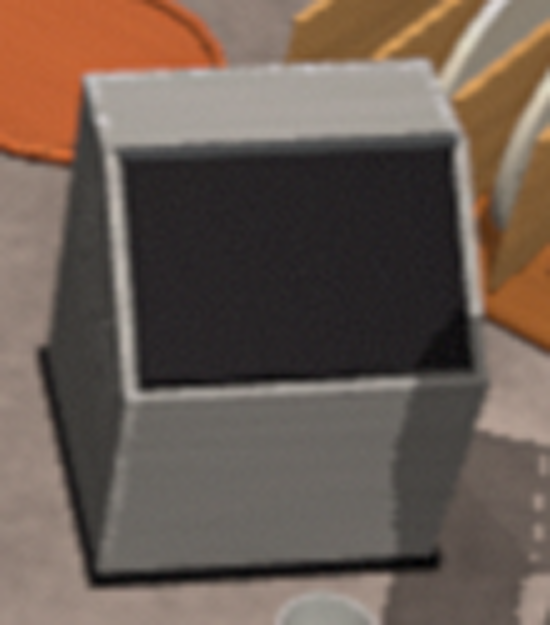

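```bash
cat > fit.py <<'E'
from h import *
from scipy.optimize import least_squares
def T(p,L):
    c,s=np.cos(p[2]),np.sin(p[2]); L=np.asarray(L,float)
    return np.c_[p[0]+c*L[:,0]-s*L[:,1],p[1]+s*L[:,0]+c*L[:,1],L[:,2]]
def fit(sets,p0):
    def res(p):
        return np.concatenate([(proj(im,T(p,L))-uv).ravel() for im,L,uv in sets])
    r=least_squares(res,p0,loss='soft_l1'); return r.x,[np.round(np.abs(proj(im,T(r.x,L))-uv).max(1),1) for im,L,uv in sets]
E
python3 - <<'E'
from fit import *
a=load('sc1'); b=load('si1')
pa=lambda q,k,o:(np.array(q,float)/k-0.5+o)
bxa=(a,[(-68,-118,56),(68,-118,56),(68,-118,0),(68,118,0),(68,118,56),(-68,118,56)],pa([(90,197),(155,387),(150,452),(582,388),(607,320),(515,140)],7,[280,140]))
bxb=(b,[(68,-118,56),(-68,-118,56),(-68,118,56),(-68,118,0),(68,118,56),(-68,-118,0)],pa([(440,55),(620,228),(205,557),(228,603),(40,350),(622,272)],5,[115,235]))
for s in ([bxa],[bxb],[bxa,bxb]): print('box',*fit(s,[520,280,0]))
bna=(a,[(95,100,224),(95,-100,224),(20,100,224),(20,-100,224),(-95,100,150),(-95,-100,150)],pa([(333,390),(22,242),(435,280),(130,148),(600,240),(320,115)],6,[80,140]))
bnb=(b,[(95,100,224),(95,-100,224),(20,100,224),(20,-100,224),(-95,100,150),(-95,-100,150)],pa([(88,75),(435,62),(107,150),(465,137),(127,402),(487,380)],5,[305,75]))
for s in ([bna],[bnb],[bna,bnb]): print('bin',*fit(s,[520,-370,-0.5]))
# bar
p,_=fit([bxa,bxb],[520,280,0])
for o in (0,.01,.02):
  for im in (a,b):
    print(o,proj(im,T(p,[(-30,-30+o*1000,77),(30,-30+o*1000,77)])).round(1).tolist())
print('obs', pa([(280,197),(315,292)],7,[280,140]).round(1).tolist(), pa([(343,188),(415,280)],5,[115,235]).round(1).tolist())
E
```

```text
box [ 5.11320547e+02  2.73004865e+02 -4.14679722e-02] [array([0.9, 0.2, 0.7, 0.6, 0.8, 1. ])]
box [ 5.12242187e+02  2.69412202e+02 -3.82615973e-02] [array([1.7, 1.5, 0.5, 1.2, 1.4, 1.2])]
box [ 5.11755213e+02  2.70554176e+02 -3.74385632e-02] [array([1.2, 0.3, 1.2, 0.7, 0.2, 0.9]), array([1.3, 1.1, 1.1, 1.7, 1.7, 1.6])]
bin [ 501.84552306 -378.82658802   -0.72624266] [array([0.9, 0.8, 1.2, 0.6, 0.9, 0.8])]
bin [ 499.51462427 -383.55267155   -0.73742286] [array([0.7, 0.7, 0.7, 0.7, 0.9, 0.8])]
bin [ 499.32143621 -380.63714201   -0.72896862] [array([0.8, 1.4, 0.7, 1.1, 1.1, 1.2]), array([1.2, 1.5, 1.4, 1. , 0.5, 0.8])]
0 [[318.1, 167.1], [323.4, 179.3]]
0 [[198.2, 287.2], [182.3, 270.5]]
0.01 [[320.8, 166.7], [326.1, 178.9]]
0.01 [[194.8, 289.9], [178.8, 273.1]]
0.02 [[323.4, 166.4], [328.9, 178.5]]
0.02 [[191.3, 292.7], [175.3, 275.7]]
obs [[319.5, 167.6], [324.5, 181.2]] [[183.1, 272.1], [197.5, 290.5]]
```

```bash
cat >> h.py <<'E'
def jaw(s=None):
    s=s or arm.read_state()
    y=R.from_quat(s['ee_rot']).as_matrix()[:,1]; return np.degrees(np.arctan2(y[1],y[0]))
def plan(x,y,z,ang=None):
    s=arm.read_state(); p=s['position']
    d=(np.array([x,y,z])-p)
    t=0 if ang is None else (ang-jaw(s)+90)%180-90
    print('pos',p.round(1),'jaw',round(jaw(s),1),'w',round(s['gripper_width'],1),'F',s['contact_force'].round(1),'t',round(s['clock'],2))
    print('shift',(d/300).round(3),'turn',round(t/30,3),'rows>=',round(max(np.linalg.norm(d)/62.5,abs(t)/10.7),1))
def st():
    s=arm.read_state()
    print('pos',s['position'].round(1),'jaw',round(jaw(s),1),'w',round(s['gripper_width'],1),'F',s['contact_force'].round(1),'t',round(s['clock'],2),'j',s['joints'].round(2))
E
python3 - <<'E'
from h import *
a=load('sc1'); b=load('si1')
print(unproj(a,[(229.5,177.8),(237.3,193.2),(278.7,184.2)],25).round(0))
s=[(225,460),(378,345),(483,402),(360,458)]
print(unproj(b,np.array([(225,490),(378,340),(484,398)])/4-.5+[190,140],25).round(0))
plan(437,17,380,90)
E
```

```text
[[413. -71.  25.]
 [493. -58.  25.]
 [484.  97.  25.]]
[[474.  97.  25.]
 [484. -57.  25.]
 [403. -71.  25.]]
pos [ 149.7 -606.8  404.7] jaw 103.9 w 85.3 F [0.7 0.1 0.2] t 1.85
shift [ 0.958  2.079 -0.082] turn -0.462 rows>= 11.0
```

Request:
{"api": "play_rows", "payload": {
  "moves": [
    [[0.05,0.1,0.05],0.3,-1],
    [[0.1,0.3,0.08],0.6,-1],
    [[0.2,0.5,0.08],0.9,-1],
    [[0.3,0.7,0.08],1,-1],
    [[0.4,0.9,0.08],1,-1],
    [[0.45,1,0.08],1,-1],
    [[0.45,1,0.08],1,-1]
  ]
}}

```text
clock: 2.72
position: [285.4, -304.6, 429.4]
ee_rot: [-0.376, 0.927, -0.001, 0.001]
contact_force: [0.4, -0.5, -0.1]
gripper_width: 85.3
```

```bash
python3 - <<'E'
from h import *
plan(437,0,400,180)
E
```

```text
pos [ 285.4 -304.6  429.4] jaw 134.2 w 85.3 F [ 0.4 -0.5 -0.1] t 2.73
shift [ 0.505  1.015 -0.098] turn 1.528 rows>= 5.5
```

Request:
{"api": "play_rows", "payload": {
  "moves": [
    [[0.1,0.2,0],0.3,-1],
    [[0.2,0.4,-0.05],0.6,-1],
    [[0.3,0.6,-0.1],0.9,-1],
    [[0.4,0.8,-0.1],1,-1],
    [[0.5,1,-0.1],1,-1],
    [[0.5,1,-0.1],1,-1],
    [[0.5,1,-0.1],1,-1]
  ]
}}

```text
clock: 3.6
position: [436.5, -3.7, 399.1]
ee_rot: [-0.604, 0.797, -0.0, 0.001]
contact_force: [-0.2, -0.1, -0.1]
gripper_width: 85.2
```

```bash
python3 - <<'E'
from h import *
im=shot('wrist','w1')
plan(437,15,340,180)
for n in ['spent1_mid','warmer1_dish','box','cover_grip']:
    for d in arm.look_for(n,im): print(n,np.round(d['centre'],1),round(d['conf'],2))
E
```

```text
pos [435.8  -4.6 399.1] jaw 164.2 w 85.2 F [ 0.5 -0.1 -0.7] t 3.65
shift [ 0.004  0.065 -0.197] turn 0.527 rows>= 1.5
spent1_mid [617.1  24.    9.7] 0.76
spent1_mid [432.7  14.8   4.6] 0.59
spent1_mid [ 721.4 -280.9   32.1] 0.36
warmer1_dish [610.7   8.9  33.9] 0.88
box [499.5 156.4  53.8] 0.9
cover_grip [490.3 179.3  48.9] 0.87
```

View pics/w1.png

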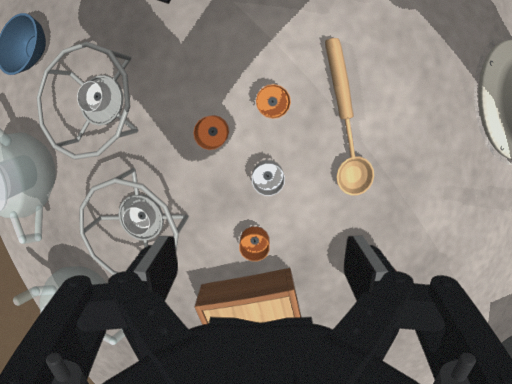

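```bash
cat >> h.py <<'E'
def circ(x,y,z,r,n=48):
    t=np.linspace(0,2*np.pi,n+1); return np.c_[x+r*np.cos(t),y+r*np.sin(t),np.full(n+1,z)]
E
python3 - <<'E'
from h import *
im=load('w1')
print(unproj(im,(268.5,178),12.5))
crop(im,'w1a',235,145,305,205,9,[(circ(436,17,25,20),(0,255,0)),(circ(436,17,0,20),(0,0,255))])
crop(im,'w1b',30,30,200,280,3,[(circ(619,-146,61,68),(0,255,0)),(circ(620,25,61,68),(0,255,0)),(circ(619,-146,6,31),(0,0,255)),(circ(620,25,6,31),(0,0,255)),(circ(619,-146,31,20),(0,255,255)),(circ(620,25,31,20),(0,255,255))])
E
```

```text
[[432.02603773  17.18960295  12.5       ]]
```

View pics/w1a.png

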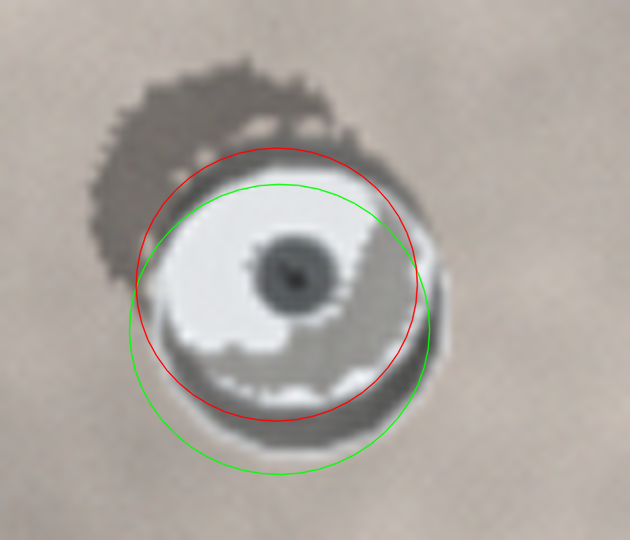

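View pics/w1b.png

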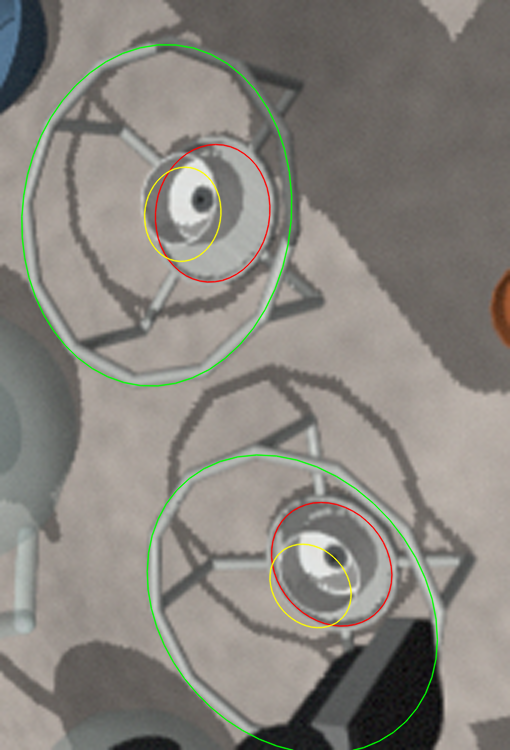

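```bash
python3 - <<'E'
from h import *
im=load('w1')
c=np.array([(302,307)])/9-.5+[235,145]
print(unproj(im,c,25))
print(unproj(im,np.array([(295,277)])/9-.5+[235,145],6))
plan(433,17,300,180)
E
```

```text
[[432.21233958  14.62428253  25.        ]]
[[432.84823978  15.0057602    6.        ]]
pos [435.   -5.7 399.4] jaw 164.1 w 85.4 F [ 0.3 -0.3 -1.1] t 3.85
shift [-0.007  0.076 -0.331] turn 0.531 rows>= 1.6
```

Request:
{"api": "play_rows", "payload": {
  "moves": [
    [[-0.005,0.05,-0.15],0.27,-1],
    [[-0.008,0.069,-0.33],0.53,-1],
    [[-0.008,0.069,-0.4],0.53,-1],
    [[-0.008,0.069,-0.4],0.53,-1],
    [[-0.008,0.069,-0.4],0.53,-1]
  ]
}}

```text
clock: 4.47
position: [433.1, 14.6, 280.6]
ee_rot: [-0.707, 0.708, -0.001, 0.002]
contact_force: [-0.4, -0.2, -0.6]
gripper_width: 85.5
```

```bash
python3 - <<'E'
from h import *
im=shot('wrist','w2')
plan(432.5,15,178,180)
save(im,'w2')
E
```

```text
pos [433.2  14.8 280.8] jaw 179.9 w 85.7 F [-0.4 -0.  -0.4] t 4.53
shift [-0.002  0.001 -0.343] turn 0.002 rows>= 1.6
```

View pics/w2.png

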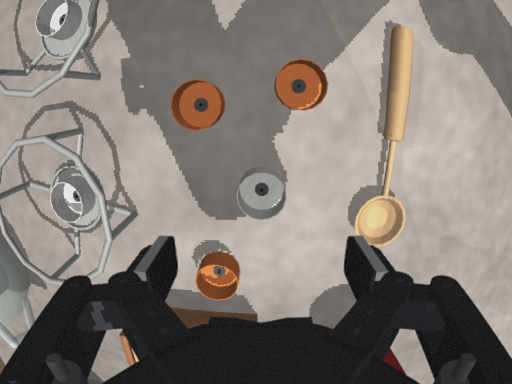

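```bash
python3 - <<'E'
from h import *
im=load('w2')
crop(im,'w2a',225,155,305,225,9,[(circ(432.5,15,25,20),(0,255,0)),(circ(432.5,15,0,20),(0,0,255))])
E
```

```text
(no output)
```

View pics/w2a.png

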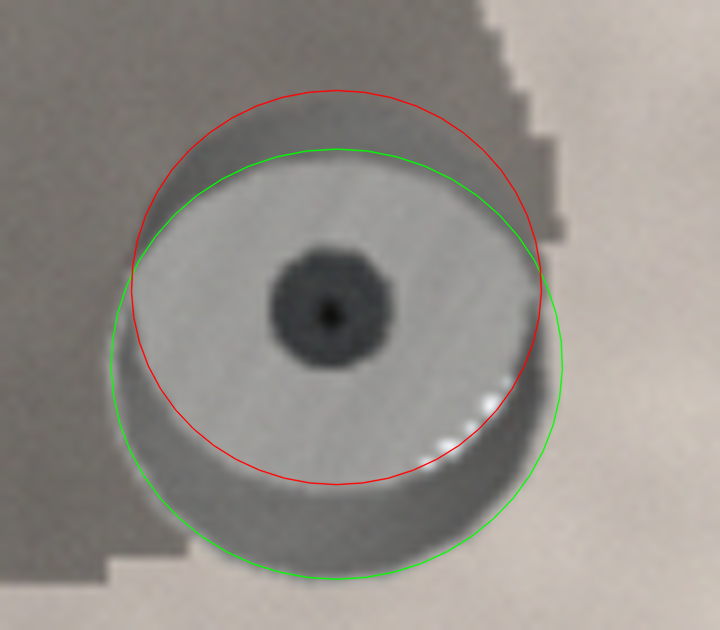

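Request:
{"api": "play_rows", "payload": {
  "moves": [
    [[-0.002,0.001,-0.15],0,-1],
    [[-0.002,0.001,-0.3],0,-1],
    [[-0.002,0.001,-0.343],0,-1],
    [[-0.002,0.001,-0.343],0,-1],
    [[-0.002,0.001,-0.343],0,1],
    [[-0.002,0.001,-0.343],0,1],
    [[-0.002,0.001,-0.343],0,1],
    [[-0.002,0.001,-0.343],0,1],
    [[-0.002,0.001,-0.343],0,1]
  ]
}}

```text
clock: 5.65
position: [432.9, 15.2, 179.2]
ee_rot: [-0.707, 0.707, -0.001, 0.003]
contact_force: [-1.6, -0.3, 7.7]
gripper_width: 37.9
```

Request:
{"api": "play_rows", "payload": {
  "moves": [
    [[0,0,0.2],0,1],
    [[0,0,0.4],0,1],
    [[0,0,0.6],0,1],
    [[0,0,0.85],0,1],
    [[0,0,0.85],0,1],
    [[0,0,0.85],0,1]
  ]
}}

```text
clock: 6.4
position: [432.4, 15.1, 434.7]
ee_rot: [-0.707, 0.707, -0.002, 0.004]
contact_force: [-1.1, 0.6, -1.4]
gripper_width: 38.0
```

```bash
python3 - <<'E'
from h import *
im=shot('wrist','w3'); st()
from fit import T
p=(499.5,-381,-0.73)
print(T(p,[(-40,0,0),(-40,25,0),(-40,-25,0)]))
q=T(p,[(-40,0,0)])[0]
plan(q[0],q[1],440,48)
E
```

```text
pos [432.3  15.1 433.2] jaw 179.9 w 38.1 F [ 0.5  0.2 -0.1] t 6.45 j [ 0.41  0.03 -0.38 -0.   -1.16 -0.41]
[[ 469.69302391 -354.3252146     0.        ]
 [ 486.36476478 -335.69585454    0.        ]
 [ 453.02128303 -372.95457466    0.        ]]
pos [432.3  15.1 433.2] jaw 179.9 w 38.1 F [ 0.5  0.2 -0.1] t 6.45
shift [ 0.125 -1.231  0.023] turn 1.602 rows>= 5.9
```

View pics/w3.png

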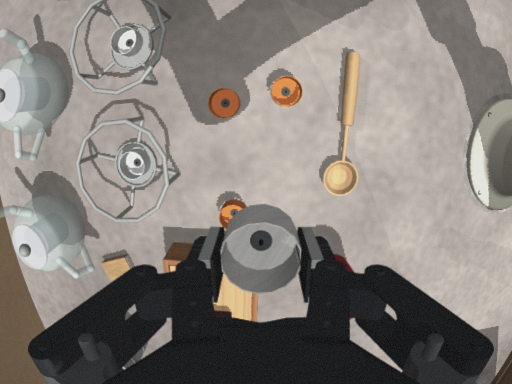

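Request:
{"api": "play_rows", "payload": {
  "moves": [
    [[0.02,-0.2,0.02],0.3,1],
    [[0.04,-0.4,0.02],0.6,1],
    [[0.06,-0.6,0.02],0.9,1],
    [[0.06,-0.7,0.02],1,1],
    [[0.06,-0.7,0.02],1,1],
    [[0.06,-0.7,0.02],1,1]
  ]
}}

```text
clock: 7.2
position: [450.1, -194.9, 437.2]
ee_rot: [0.865, -0.501, -0.002, -0.002]
contact_force: [-0.4, 0.0, -0.2]
gripper_width: 38.2
```

```bash
python3 - <<'E'
from h import *
im=shot('wrist','w4'); st()
E
```

```text
pos [ 450.2 -194.4  437.8] jaw -150.0 w 37.9 F [0.4 0.  0.2] t 7.25 j [-0.08  0.13 -0.25 -0.01 -1.19  0.6 ]
```

View pics/w4.png

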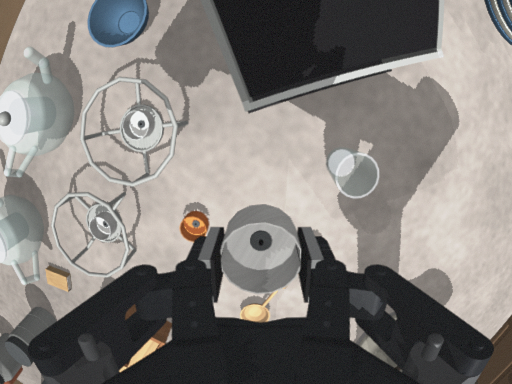

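```bash
python3 - <<'E'
from fit import *
im=load('w4')
c=unproj(im,[(249.5,109),(440.5,53)],150); print(c, np.linalg.norm(c[0]-c[1]))
d=c[0]-c[1]; yaw=np.arctan2(d[1],d[0])-np.pi/2; m=c.mean(0)[:2]
print('yaw',yaw, 'origin', m+95*np.array([np.cos(yaw),np.sin(yaw)]))
print(proj(im,T((499.5,-381,-0.73),[(-95,100,150),(-95,-100,150)])))
q=T((499.5,-381,-0.73),[(-40,0,0)])[0]
plan(q[0],q[1],440,48)
E
```

```text
[[ 490.84364875 -247.16476512  150.        ]
 [ 365.22538848 -394.67447895  150.        ]] 193.75000125510255
yaw -0.7054182368696151 origin [ 500.3618617  -382.51309119]
[[242.5494996  110.47577644]
 [441.7878613   56.97881522]]
pos [ 450.2 -194.4  437.8] jaw -150.0 w 37.9 F [0.4 0.  0.2] t 7.25
shift [ 0.065 -0.533  0.007] turn 0.601 rows>= 2.6
```

```bash
python3 - <<'E'
from fit import *
q=T((500,-382,-0.72),[(-40,25,0),(-40,-25,0),(-40,0,0)]); print(q)
plan(q[0][0],q[0][1],410,48.7)
E
```

```text
[[ 486.41238763 -336.82946989    0.        ]
 [ 453.44315404 -374.41975635    0.        ]
 [ 469.92777083 -355.62461312    0.        ]]
pos [ 450.2 -194.4  437.8] jaw -150.0 w 37.9 F [0.4 0.  0.2] t 7.25
shift [ 0.121 -0.475 -0.093] turn 0.625 rows>= 2.4
```

Request:
{"api": "play_rows", "payload": {
  "moves": [
    [[0.05,-0.2,0],0.3,1],
    [[0.1,-0.4,0],0.62,1],
    [[0.121,-0.475,-0.06],0.62,1],
    [[0.121,-0.475,-0.093],0.62,1],
    [[0.121,-0.475,-0.093],0.62,1]
  ]
}}

```text
clock: 7.88
position: [486.6, -335.4, 408.8]
ee_rot: [0.936, -0.353, -0.003, -0.002]
contact_force: [0.2, -0.5, 0.1]
gripper_width: 37.9
```

```bash
python3 - <<'E'
from h import *
im=shot('wrist','w5'); st(); plan(486.4,-336.8,232,48.7)
E
```

```text
pos [ 486.7 -335.4  409.9] jaw -131.3 w 38.5 F [ 0.  -0.7 -0.1] t 7.92 j [-0.33  0.32 -0.07 -0.   -1.18  1.18]
pos [ 486.7 -335.4  409.9] jaw -131.3 w 38.5 F [ 0.  -0.7 -0.1] t 7.92
shift [-0.001 -0.005 -0.593] turn 0.001 rows>= 2.8
```

View pics/w5.png

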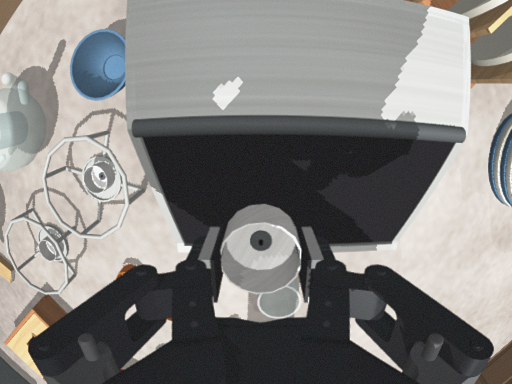

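Request:
{"api": "play_rows", "payload": {
  "moves": [
    [[0,-0.003,-0.1],0,1],
    [[0,-0.003,-0.2],0,1],
    [[0,-0.003,-0.28],0,1],
    [[0,-0.003,-0.36],0,1],
    [[0,-0.003,-0.42],0,1],
    [[0,-0.003,-0.42],0,1]
  ]
}}

```text
clock: 8.68
position: [486.5, -335.0, 283.6]
ee_rot: [0.936, -0.352, -0.003, -0.002]
contact_force: [-1.1, -0.0, -0.5]
gripper_width: 38.0
```

```bash
python3 - <<'E'
from h import *
im=shot('wrist','w6'); st(); plan(486.4,-336.8,232,48.7)
E
```

```text
pos [ 486.9 -335.3  284.7] jaw -131.2 w 37.9 F [0.8 0.9 0.2] t 8.72 j [-0.33  0.44 -0.23 -0.01 -0.9   1.18]
pos [ 486.9 -335.3  284.7] jaw -131.2 w 37.9 F [0.8 0.9 0.2] t 8.72
shift [-0.002 -0.005 -0.176] turn -0.002 rows>= 0.8
```

View pics/w6.png

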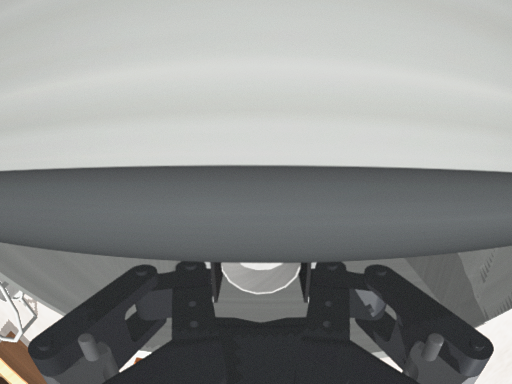

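Request:
{"api": "play_rows", "payload": {
  "moves": [
    [[0,0,0.2],0,1],
    [[0,0.0,0.42],-0.3,1],
    [[0,0,0.45],-0.65,1],
    [[0,0,0.45],-1,1],
    [[0,0,0.45],-1,1]
  ]
}}

```text
clock: 9.35
position: [486.7, -334.9, 421.8]
ee_rot: [0.814, -0.581, 0.0, -0.003]
contact_force: [-0.9, 1.3, 0.1]
gripper_width: 37.9
```

Request:
{"api": "play_rows", "payload": {
  "moves": [
    [[0,0,0],-0.35,1],
    [[0,0,0],-0.7,1],
    [[0,0,0],-1,1],
    [[0,0,0],-1,1]
  ]
}}

```text
clock: 9.85
position: [486.8, -334.7, 422.3]
ee_rot: [-0.637, 0.77, -0.001, 0.003]
contact_force: [-0.0, -0.1, 0.1]
gripper_width: 38.0
```

Request:
{"api": "play_rows", "payload": {
  "moves": [
    [[0,0,0],-0.35,1],
    [[0,0,0],-0.7,1],
    [[0,0,0],-1,1],
    [[0,0,0],-1,1]
  ]
}}

```text
clock: 10.35
position: [486.8, -334.6, 422.5]
ee_rot: [-0.419, 0.908, -0.002, 0.002]
contact_force: [0.0, -0.1, 0.9]
gripper_width: 38.1
```

Request:
{"api": "play_rows", "payload": {
  "moves": [
    [[0,0,0],-0.35,1],
    [[0,0,0],-0.7,1],
    [[0,0,0],-1,1],
    [[0,0,0],-1,1]
  ]
}}

```text
clock: 10.85
position: [486.8, -334.6, 422.7]
ee_rot: [-0.172, 0.985, -0.003, 0.002]
contact_force: [-0.2, 1.0, 0.1]
gripper_width: 38.2
```

Request:
{"api": "play_rows", "payload": {
  "moves": [
    [[0,0,0],-0.35,1],
    [[0,0,0],-0.7,1],
    [[0,0,0],-1,1],
    [[0,0,0],-1,1]
  ]
}}

```text
clock: 11.35
position: [486.8, -334.5, 422.7]
ee_rot: [0.085, 0.996, -0.003, 0.001]
contact_force: [0.2, 0.3, -0.4]
gripper_width: 38.3
```

Request:
{"api": "play_rows", "payload": {
  "moves": [
    [[0,0,0],-0.35,1],
    [[0,0,0],-0.7,1],
    [[0,0,0],-1,1],
    [[0,0,0],-1,1]
  ]
}}

```text
clock: 11.85
position: [486.8, -334.5, 422.7]
ee_rot: [0.337, 0.941, -0.003, 0.0]
contact_force: [-0.3, -0.0, 0.9]
gripper_width: 37.9
```

```bash
python3 - <<'E'
from h import *
im=shot('wrist','w7'); st(); plan(486.4,-336.8,232,48.7); print(im['xyz'])
E
```

```text
pos [ 486.8 -334.5  422.7] jaw 50.6 w 37.7 F [0.1 0.3 0.5] t 11.9 j [-0.33  0.31 -0.05  0.01 -1.2  -1.93]
pos [ 486.8 -334.5  422.7] jaw 50.6 w 37.7 F [0.1 0.3 0.5] t 11.9
shift [-0.001 -0.008 -0.636] turn -0.063 rows>= 3.1
[ 431.68792438 -290.35767775  392.63529583]
```

View pics/w7.png

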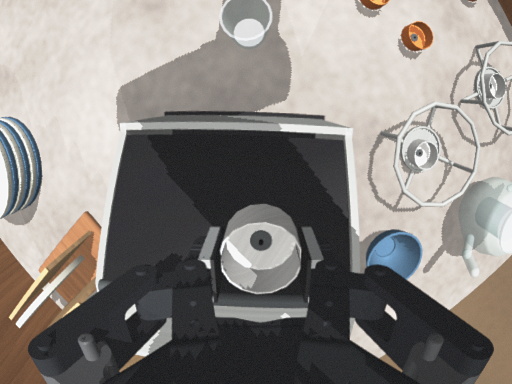

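```bash
python3 - <<'E'
from fit import *
im=load('w7')
print(proj(im,T((500,-382,-0.72),[(-95,100,150),(-95,-100,150),(20,100,224)])))
crop(im,'w7a',90,90,370,320,2,[(T((500,-382,-0.72),[(20,-100,224),(-95,-100,150),(-95,100,150),(20,100,224)]),(0,255,0)),(T((500,-382,-0.72),[(20,-94,224),(-89,-94,152),(-89,94,152),(20,94,224)]),(0,0,255))])
E
```

```text
[[352.13740572 129.60178191]
 [120.21374574 124.70552054]
 [359.65740989 300.06618574]]
```

View pics/w7a.png

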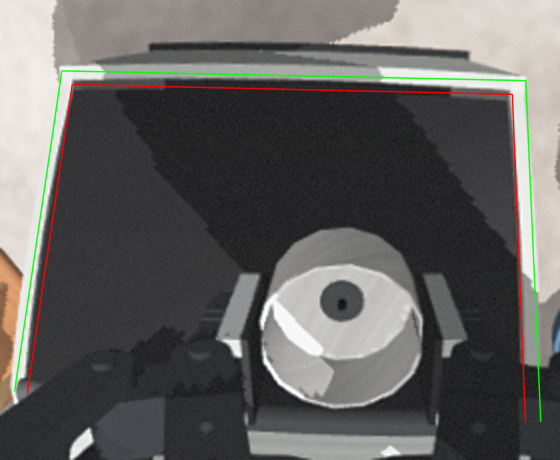

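Request:
{"api": "play_rows", "payload": {
  "moves": [
    [[-0.023,-0.033,-0.1],-0.06,1],
    [[-0.023,-0.033,-0.2],-0.06,1],
    [[-0.023,-0.033,-0.28],-0.06,1],
    [[-0.023,-0.033,-0.36],-0.06,1],
    [[-0.023,-0.033,-0.42],-0.06,1],
    [[-0.023,-0.033,-0.48],-0.06,1],
    [[-0.023,-0.033,-0.54],-0.06,1],
    [[-0.023,-0.033,-0.54],-0.06,1]
  ]
}}

```text
clock: 12.9
position: [479.3, -344.1, 259.2]
ee_rot: [0.35, 0.937, -0.003, -0.002]
contact_force: [-0.7, 1.1, -0.8]
gripper_width: 37.7
```

```bash
python3 - <<'E'
from h import *
im=shot('wrist','w8'); st(); a=shot('scene','sc8');b=shot('side','si8')
E
```

```text
pos [ 479.3 -344.1  259.8] jaw 48.9 w 37.8 F [-1.3  2.  -5.1] t 12.95 j [-0.35  0.47 -0.27  0.01 -0.84 -1.95]
```

View pics/w8.png

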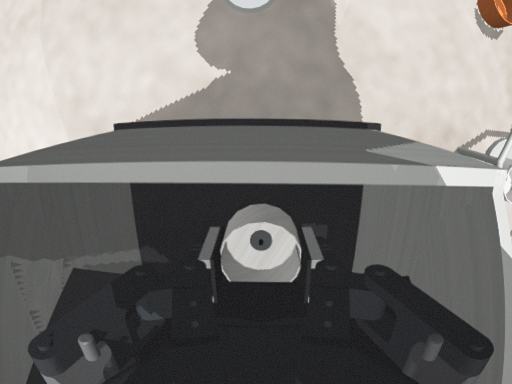

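View pics/si8.png

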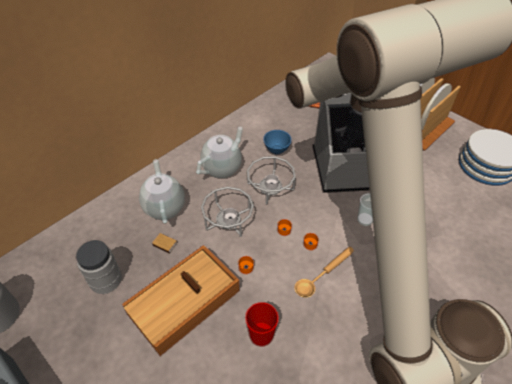

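View pics/sc8.png

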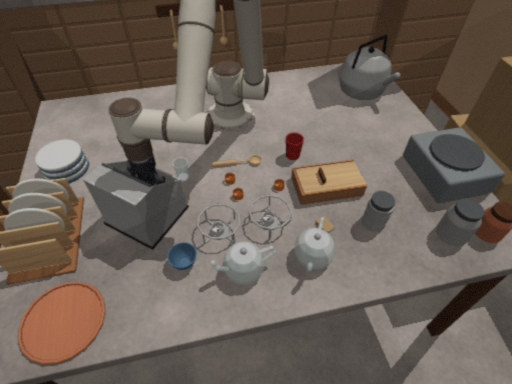

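Request:
{"api": "play_rows", "payload": {
  "moves": [
    [[0,0,-0.06],0,1],
    [[0,0,-0.12],0,1],
    [[0,0,-0.12],0,1]
  ]
}}

```text
clock: 13.42
position: [478.9, -343.9, 222.8]
ee_rot: [0.351, 0.936, -0.003, -0.003]
contact_force: [-0.1, 1.0, 0.5]
gripper_width: 38.2
```

```bash
python3 - <<'E'
from h import *
im=shot('wrist','w9'); st()
E
```

```text
pos [ 479.3 -344.1  223.7] jaw 48.9 w 38.4 F [-0.4  0.9  0.5] t 13.47 j [-0.35  0.51 -0.3   0.01 -0.76 -1.95]
```

View pics/w9.png

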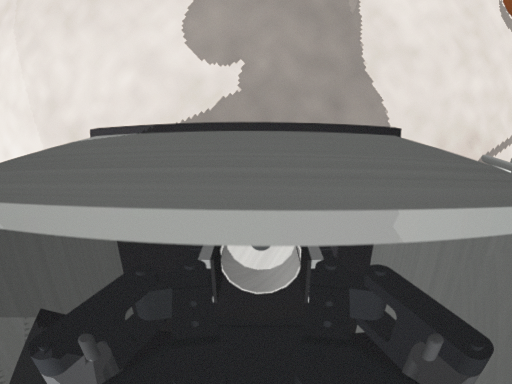

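Request:
{"api": "play_rows", "payload": {
  "moves": [
    [[0,0,0],0,-0.5],
    [[0,0,0],0,-0.5],
    [[0,0,0],0,-0.5],
    [[0,0,0],0,-0.5]
  ]
}}

```text
clock: 13.98
position: [479.4, -344.2, 224.1]
ee_rot: [0.351, 0.936, -0.003, -0.001]
contact_force: [-0.5, 0.3, -0.4]
gripper_width: 64.0
```

```bash
python3 - <<'E'
from h import *
im=shot('wrist','w10'); st()
E
```

```text
pos [ 479.4 -344.1  224. ] jaw 48.9 w 64.0 F [ 0.1 -0.1  0.7] t 14.03 j [-0.35  0.51 -0.3   0.01 -0.76 -1.95]
```

View pics/w10.png

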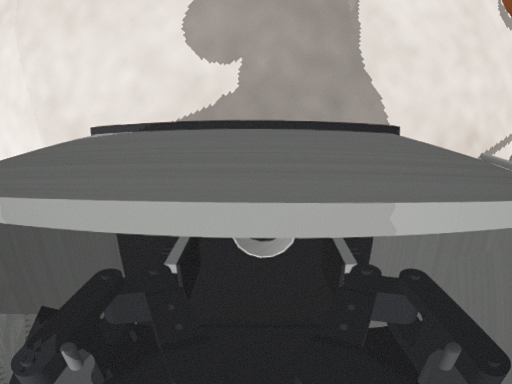

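Request:
{"api": "play_rows", "payload": {
  "moves": [
    [[0,0,0.15],0,-0.5],
    [[0,0,0.3],0,-0.5],
    [[0,0,0.45],0,-0.5],
    [[0,0,0.6],0,-0.5],
    [[0,0,0.67],0,-0.5],
    [[0,0,0.67],0,-0.5]
  ]
}}

```text
clock: 14.78
position: [479.4, -344.2, 427.0]
ee_rot: [0.351, 0.936, -0.003, 0.001]
contact_force: [-0.9, 0.7, -1.0]
gripper_width: 64.0
```

```bash
python3 - <<'E'
from h import *
im=shot('wrist','w11'); st(); plan(619,-147,370,48.9)
E
```

```text
pos [ 479.2 -344.   425. ] jaw 48.9 w 64.2 F [ 0.7 -0.4 -0.5] t 14.82 j [-0.35  0.31 -0.05  0.01 -1.21 -1.94]
pos [ 479.2 -344.   425. ] jaw 48.9 w 64.2 F [ 0.7 -0.4 -0.5] t 14.82
shift [ 0.466  0.657 -0.183] turn 0.001 rows>= 4.0
```

View pics/w11.png

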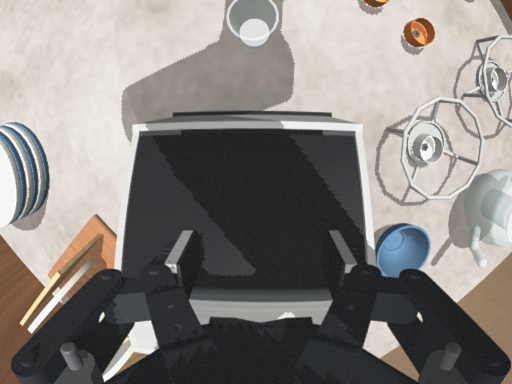

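Flap closed with nothing on it; the candle is in. Next to warmer A.

Request:
{"api": "play_rows", "payload": {
  "moves": [
    [[0.1,0.15,0],0,-0.5],
    [[0.2,0.3,-0.02],0,-0.5],
    [[0.3,0.45,-0.04],0,-0.5],
    [[0.43,0.58,-0.06],0,-0.5],
    [[0.466,0.657,-0.1],0,-0.5],
    [[0.466,0.657,-0.18],0,-0.5],
    [[0.466,0.657,-0.18],0,-0.5]
  ]
}}

```text
clock: 15.7
position: [618.4, -146.4, 366.7]
ee_rot: [0.351, 0.936, -0.004, -0.005]
contact_force: [-0.0, -0.2, 0.3]
gripper_width: 64.1
```

```bash
python3 - <<'E'
from h import *
im=shot('wrist','w12'); st()
crop(im,'w12a',140,120,380,320,3,[(circ(619,-147,61,68),(0,255,0)),(circ(619,-147,6,31),(0,0,255)),(circ(619,-147,10,33),(255,0,255)),(circ(619,-147,31,20),(0,255,255))])
for d in arm.look_for('spent1_mid',im)+arm.look_for('warmer1_dish',im): print(np.round(d['centre'],1),round(d['conf'],2))
E
```

```text
pos [ 618.8 -146.9  368.8] jaw 48.9 w 63.8 F [-0.1 -0.3  0.3] t 15.75 j [ 0.02  0.43 -0.02  0.01 -1.13 -2.31]
[613.5  27.3   5.4] 0.77
[624.5  16.8  59.9] 0.89
```

View pics/w12.png

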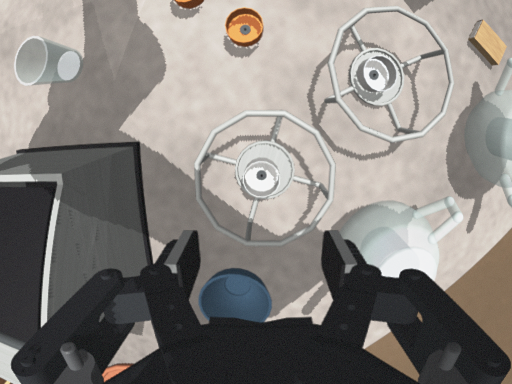

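View pics/w12a.png

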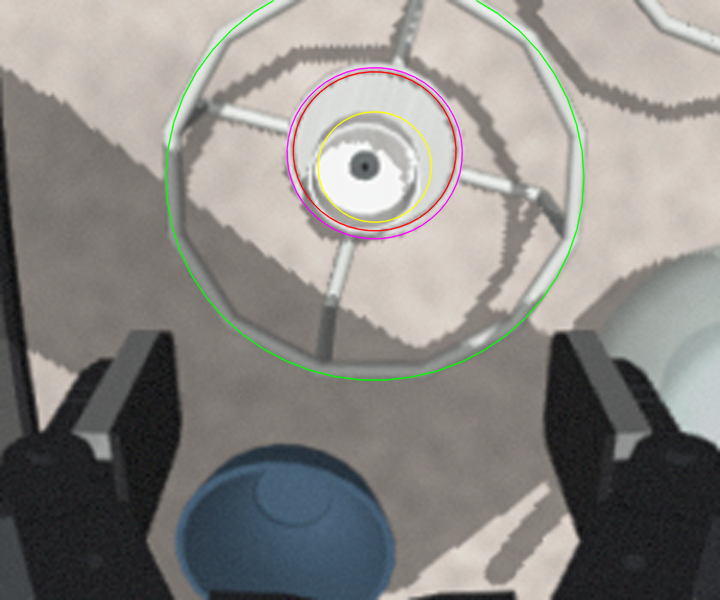

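```bash
python3 - <<'E'
from h import *
im=load('w12')
im2=dict(im); im2['pixels']=cv2.createCLAHE(4,(2,2)).apply(cv2.cvtColor(im['pixels'],cv2.COLOR_RGB2GRAY))[:,:,None].repeat(3,2)
crop(im2,'w12b',225,130,305,210,9,[(circ(620.5,-149.5,31,20),(0,255,255)),(circ(619,-147,6,31),(0,0,255))])
E
```

```text
(no output)
```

View pics/w12b.png

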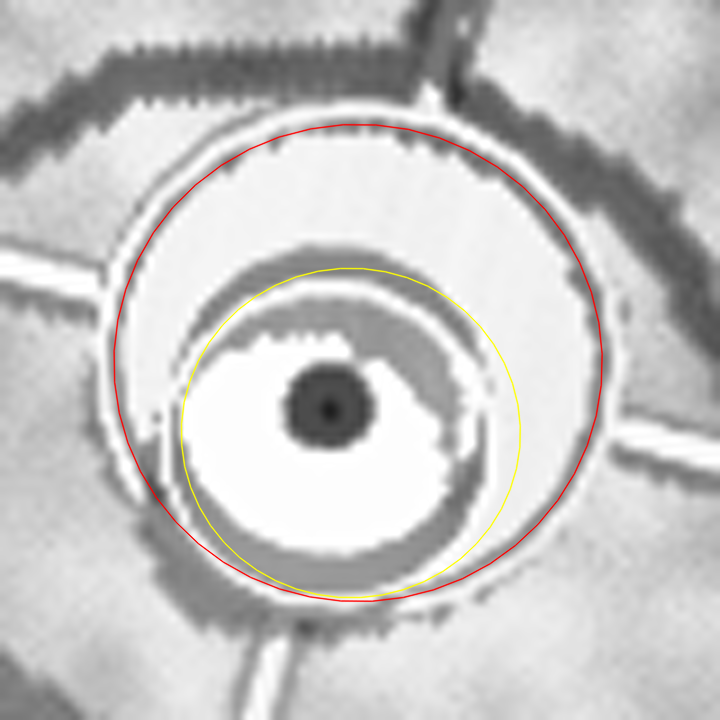

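```bash
python3 - <<'E'
from h import *
im=load('w12')
for z in (27,31): print(unproj(im,np.array([(327,439)])/9-.5+[225,130],z))
print(unproj(im,np.array([(328,408)])/9-.5+[225,130],10))
print(unproj(im,np.array([(354,358)])/9-.5+[225,130],5))
E
```

```text
[[ 619.77171258 -152.56714135   27.        ]]
[[ 619.05660109 -151.89660904   31.        ]]
[[ 619.87023374 -152.69065247   10.        ]]
[[ 617.9634947 -146.7156671    5.       ]]
```

```bash
python3 - <<'E'
from h import *
plan(619.5,-152.4,186,48.9)
E
```

```text
pos [ 619.1 -147.3  371.2] jaw 48.9 w 64.0 F [ 0.4 -1.4  0.3] t 15.85
shift [ 0.001 -0.017 -0.617] turn 0.002 rows>= 3.0
```

Request:
{"api": "play_rows", "payload": {
  "moves": [
    [[0.001,-0.017,-0.15],0,-0.5],
    [[0.001,-0.017,-0.3],0,-0.5],
    [[0.001,-0.017,-0.4],0,-0.5],
    [[0.001,-0.017,-0.5],0,-0.5],
    [[0.001,-0.017,-0.58],0,-0.5],
    [[0.001,-0.017,-0.617],0,-0.5],
    [[0.001,-0.017,-0.617],0,-0.5],
    [[0.001,-0.017,-0.617],0,-0.5]
  ]
}}

```text
clock: 16.85
position: [620.0, -152.6, 187.6]
ee_rot: [0.351, 0.936, -0.003, 0.0]
contact_force: [0.0, 0.1, 0.6]
gripper_width: 63.9
```

```bash
python3 - <<'E'
from h import *
im=shot('wrist','w13'); st()
E
```

```text
pos [ 619.9 -152.5  187.6] jaw 48.9 w 64.0 F [ 0.2 -0.8  0. ] t 16.9 j [ 0.01  0.62 -0.2   0.01 -0.75 -2.31]
```

View pics/w13.png

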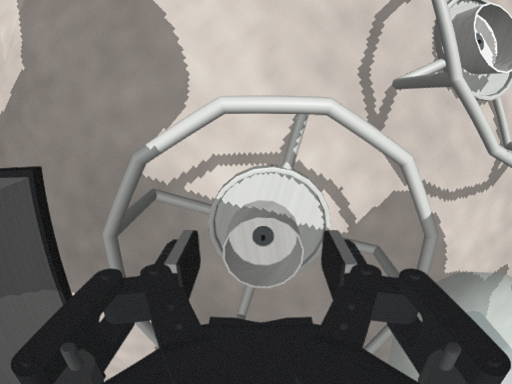

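Candle centred between the fingers at (262,243). Close.

Request:
{"api": "play_rows", "payload": {
  "moves": [
    [[0,0,0],0,1],
    [[0,0,0],0,1],
    [[0,0,0],0,1],
    [[0,0,0],0,1]
  ]
}}

```text
clock: 17.4
position: [620.5, -152.5, 189.2]
ee_rot: [0.351, 0.936, -0.002, 0.002]
contact_force: [-0.7, 0.6, 6.1]
gripper_width: 37.3
```

Request:
{"api": "play_rows", "payload": {
  "moves": [
    [[0,0,0.1],0,1],
    [[0,0,0.25],0,1],
    [[0,0,0.4],0,1],
    [[0,0,0.55],0,1],
    [[0,0,0.75],0,1],
    [[0,0,0.8],0,1]
  ]
}}

```text
clock: 18.15
position: [620.6, -152.6, 434.7]
ee_rot: [0.351, 0.936, -0.001, 0.006]
contact_force: [0.3, 0.4, -0.1]
gripper_width: 37.6
```

```bash
python3 - <<'E'
from fit import *
im=shot('wrist','w14'); st()
q=T((500,-382,-0.72),[(-40,-18,0)])[0]
plan(q[0],q[1],425,48.9)
E
```

```text
pos [ 620.5 -152.6  434.4] jaw 48.9 w 37.4 F [0.7 0.6 0.5] t 18.2 j [ 0.01  0.39  0.09  0.01 -1.26 -2.3 ]
pos [ 620.5 -152.6  434.4] jaw 48.9 w 37.4 F [0.7 0.6 0.5] t 18.2
shift [-0.542 -0.722 -0.031] turn -0.001 rows>= 4.3
```

View pics/w14.png

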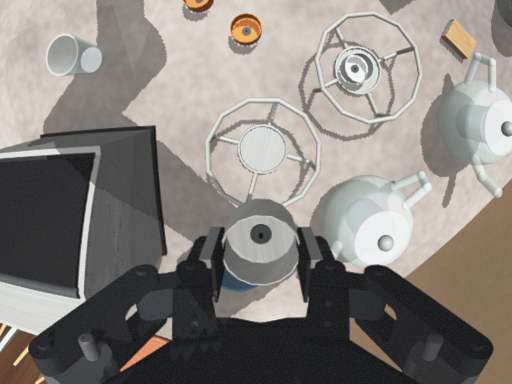

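Request:
{"api": "play_rows", "payload": {
  "moves": [
    [[-0.08,-0.12,0.04],0,1],
    [[-0.2,-0.25,0.04],0,1],
    [[-0.32,-0.4,0.04],0,1],
    [[-0.43,-0.56,0.04],0,1],
    [[-0.542,-0.722,0.03],0,1],
    [[-0.542,-0.722,0],0,1],
    [[-0.542,-0.722,-0.03],0,1],
    [[-0.542,-0.722,-0.03],0,1]
  ]
}}

```text
clock: 19.2
position: [458.5, -368.2, 423.6]
ee_rot: [0.35, 0.937, -0.001, 0.004]
contact_force: [0.1, 0.6, -0.6]
gripper_width: 37.6
```

```bash
python3 - <<'E'
from h import *
im=shot('wrist','w15'); st(); plan(458,-369,222,48.9)
E
```

```text
pos [ 458.7 -368.3  424.5] jaw 49.0 w 37.2 F [ 0.2  0.4 -0.4] t 19.25 j [-0.4   0.31 -0.06  0.   -1.2  -1.89]
pos [ 458.7 -368.3  424.5] jaw 49.0 w 37.2 F [ 0.2  0.4 -0.4] t 19.25
shift [-0.002 -0.002 -0.675] turn -0.004 rows>= 3.2
```

View pics/w15.png

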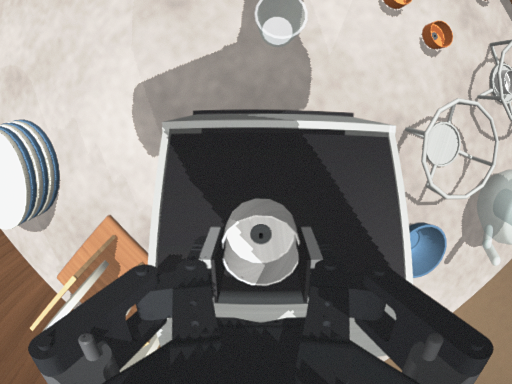

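Request:
{"api": "play_rows", "payload": {
  "moves": [
    [[-0.002,-0.002,-0.1],0,1],
    [[-0.002,-0.002,-0.2],0,1],
    [[-0.002,-0.002,-0.28],0,1],
    [[-0.002,-0.002,-0.36],0,1],
    [[-0.002,-0.002,-0.44],0,1],
    [[-0.002,-0.002,-0.52],0,1],
    [[-0.002,-0.002,-0.6],0,1],
    [[-0.002,-0.002,-0.67],0,1],
    [[-0.002,-0.002,-0.67],0,1],
    [[-0.002,-0.002,-0.67],0,1]
  ]
}}

```text
clock: 20.5
position: [459.0, -368.5, 224.3]
ee_rot: [0.349, 0.937, -0.001, 0.005]
contact_force: [-0.3, 0.4, -1.1]
gripper_width: 37.7
```

Request:
{"api": "play_rows", "payload": {
  "moves": [
    [[0,0,0],0,-0.5],
    [[0,0,0],0,-0.5],
    [[0,0,0],0,-0.5],
    [[0,0,0],0,-0.5]
  ]
}}

```text
clock: 21.0
position: [458.9, -368.6, 224.5]
ee_rot: [0.349, 0.937, -0.001, 0.006]
contact_force: [-0.1, 0.6, -0.5]
gripper_width: 64.1
```

```bash
python3 - <<'E'
from h import *
im=shot('wrist','w16'); st()
E
```

```text
pos [ 458.9 -368.6  224.4] jaw 49.1 w 63.9 F [-0.4  0.4  0.8] t 21.05 j [-0.4   0.51 -0.3   0.   -0.75 -1.89]
```

View pics/w16.png

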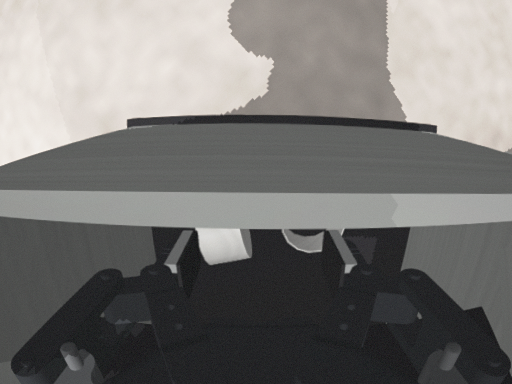

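Request:
{"api": "play_rows", "payload": {
  "moves": [
    [[0,0,0.15],0,-0.5],
    [[0,0,0.3],0,-0.5],
    [[0,0,0.45],0,-0.5],
    [[0,0,0.6],0,-0.5],
    [[0.05,0.08,0.69],0,-0.5],
    [[0.15,0.23,0.69],0,-0.5],
    [[0.25,0.38,0.69],0,-0.5],
    [[0.35,0.55,0.69],0,-0.5],
    [[0.45,0.75,0.69],0,-0.5],
    [[0.53,0.95,0.65],0,-0.5],
    [[0.53,1,0.6],0,-0.5],
    [[0.53,1,0.6],0,-0.5]
  ]
}}

```text
clock: 22.55
position: [617.7, -67.3, 402.3]
ee_rot: [0.348, 0.937, -0.002, 0.004]
contact_force: [-0.6, -0.3, 0.7]
gripper_width: 64.3
```

```bash
python3 - <<'E'
from h import *
im=shot('side','si17'); crop(im,'si17c',300,70,420,200,5); st(); plan(619,24,360,48.9)
E
```

```text
pos [617.7 -68.5 403.5] jaw 49.1 w 64.0 F [ 0.3 -0.4  0.4] t 22.6 j [ 0.15  0.38 -0.01  0.01 -1.18 -2.44]
pos [617.7 -68.5 403.5] jaw 49.1 w 64.0 F [ 0.3 -0.4  0.4] t 22.6
shift [ 0.004  0.308 -0.145] turn -0.008 rows>= 1.6
```

View pics/si17c.png

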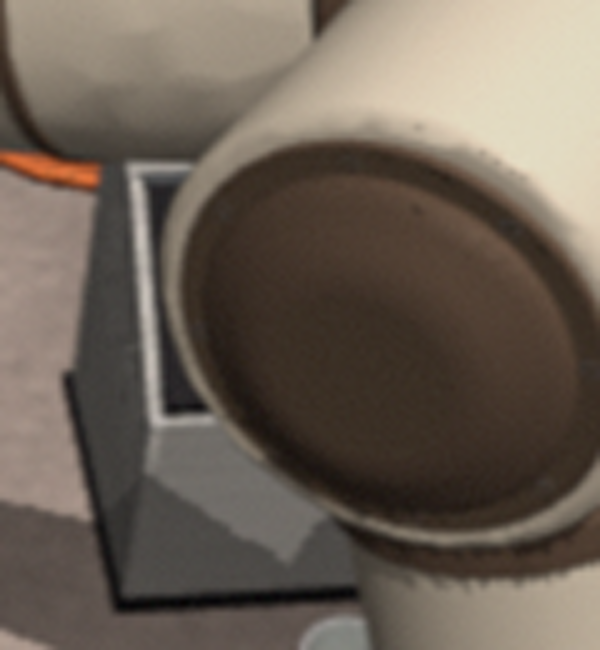

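Request:
{"api": "play_rows", "payload": {
  "moves": [
    [[0.004,0.15,0],0,-0.5],
    [[0.004,0.308,-0.1],0,-0.5],
    [[0.004,0.308,-0.145],0,-0.5],
    [[0.004,0.308,-0.145],0,-0.5],
    [[0.004,0.308,-0.145],0,-0.5]
  ]
}}

```text
clock: 23.22
position: [619.2, 22.3, 361.2]
ee_rot: [0.35, 0.937, -0.002, 0.006]
contact_force: [0.5, 0.9, -0.7]
gripper_width: 64.5
```

```bash
python3 - <<'E'
from h import *
im=shot('wrist','w18'); st()
im2=dict(im); im2['pixels']=cv2.createCLAHE(4,(2,2)).apply(cv2.cvtColor(im['pixels'],cv2.COLOR_RGB2GRAY))[:,:,None].repeat(3,2)
crop(im2,'w18b',225,130,305,210,9,[(circ(619,24,29,20),(0,255,255)),(circ(619,24,5,31),(0,0,255))])
E
```

```text
pos [619.2  22.4 361.4] jaw 49.0 w 63.7 F [ 0.1  1.5 -0.2] t 23.27 j [ 0.3   0.41 -0.08  0.01 -1.08 -2.59]
```

View pics/w18.png

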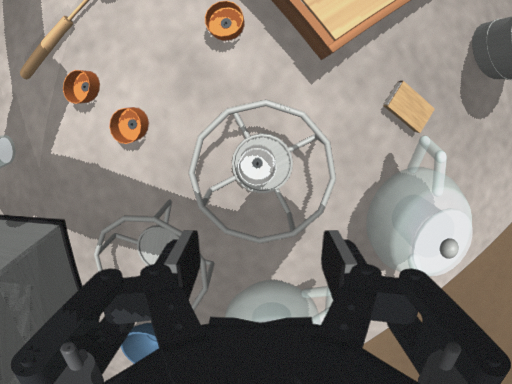

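View pics/w18b.png

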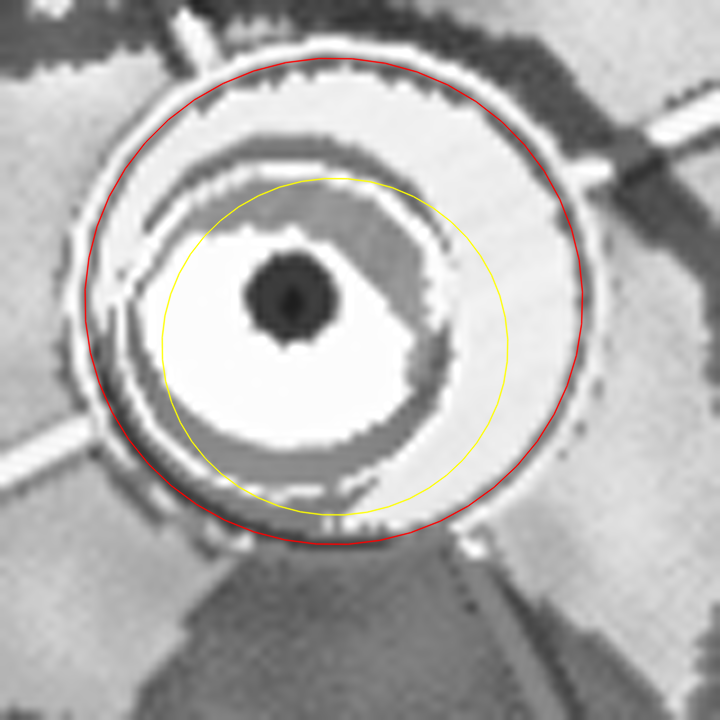

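```bash
python3 - <<'E'
from h import *
im=load('w18')
c=unproj(im,np.array([(286,326)])/9-.5+[225,130],29)[0]; print(c)
print(unproj(im,np.array([(291,296)])/9-.5+[225,130],10))
plan(c[0],c[1],186,48.9)
E
```

```text
[613.29945469  21.53128822  29.        ]
[[613.87180833  21.54018408  10.        ]]
pos [619.2  22.4 361.4] jaw 49.0 w 63.7 F [ 0.1  1.5 -0.2] t 23.27
shift [-0.02  -0.003 -0.585] turn -0.005 rows>= 2.8
```

Request:
{"api": "play_rows", "payload": {
  "moves": [
    [[-0.02,-0.003,-0.15],0,-0.5],
    [[-0.02,-0.003,-0.3],0,-0.5],
    [[-0.02,-0.003,-0.4],0,-0.5],
    [[-0.02,-0.003,-0.5],0,-0.5],
    [[-0.02,-0.003,-0.58],0,-0.5],
    [[-0.02,-0.003,-0.58],0,-0.5],
    [[-0.02,-0.003,-0.58],0,-0.5]
  ]
}}

```text
clock: 24.15
position: [613.9, 21.2, 188.8]
ee_rot: [0.35, 0.937, -0.001, 0.007]
contact_force: [-0.2, -0.2, 0.1]
gripper_width: 63.8
```

```bash
python3 - <<'E'
from h import *
im=shot('wrist','w19'); st()
E
```

```text
pos [613.8  21.3 189. ] jaw 49.0 w 63.8 F [0.7 0.3 0.4] t 24.2 j [ 0.3   0.59 -0.27  0.02 -0.7  -2.6 ]
```

View pics/w19.png

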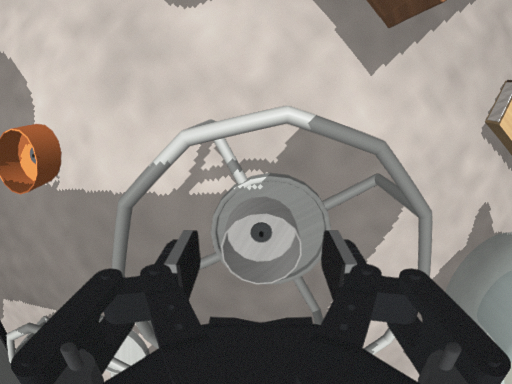

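Request:
{"api": "play_rows", "payload": {
  "moves": [
    [[0,0,-0.005],0,1],
    [[0,0,-0.005],0,1],
    [[0,0,-0.005],0,1],
    [[0,0,-0.005],0,1],
    [[0,0,0.1],0,1],
    [[0,0,0.25],0,1],
    [[0,0,0.4],0,1],
    [[0,-0.02,0.55],0,1],
    [[-0.05,-0.1,0.75],0,1],
    [[-0.1,-0.2,0.85],0,1],
    [[-0.15,-0.35,0.85],0,1],
    [[-0.15,-0.35,0.85],0,1]
  ]
}}

```text
clock: 25.7
position: [567.4, -85.9, 445.0]
ee_rot: [0.352, 0.936, -0.0, 0.007]
contact_force: [-0.1, 0.2, 0.0]
gripper_width: 37.5
```

```bash
python3 - <<'E'
from h import *
im=shot('wrist','w20'); st();plan(470,-355.6,430,48.7)
E
```

```text
pos [568.  -84.8 444.4] jaw 48.9 w 37.7 F [ 0.2  1.  -0.1] t 25.75 j [ 0.14  0.27 -0.06  0.01 -1.23 -2.43]
pos [568.  -84.8 444.4] jaw 48.9 w 37.7 F [ 0.2  1.  -0.1] t 25.75
shift [-0.327 -0.903 -0.048] turn -0.006 rows>= 4.6
```

View pics/w20.png

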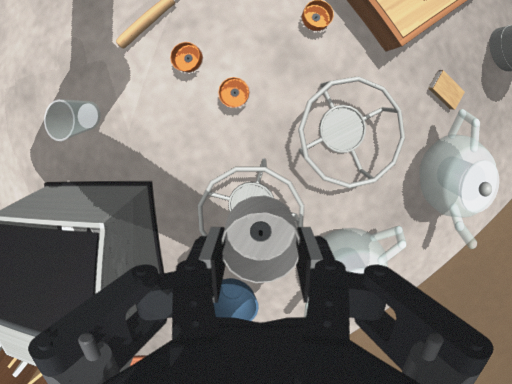

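Request:
{"api": "play_rows", "payload": {
  "moves": [
    [[-0.06,-0.18,0],0,1],
    [[-0.12,-0.36,0],0,1],
    [[-0.19,-0.54,0],0,1],
    [[-0.26,-0.72,0],0,1],
    [[-0.327,-0.903,-0.02],0,1],
    [[-0.327,-0.903,-0.05],0,1],
    [[-0.327,-0.903,-0.05],0,1]
  ]
}}

```text
clock: 26.62
position: [470.2, -355.2, 427.9]
ee_rot: [0.351, 0.936, -0.0, 0.006]
contact_force: [0.9, 0.3, 0.3]
gripper_width: 37.6
```

```bash
python3 - <<'E'
from h import *
im=shot('wrist','w21'); st(); plan(470,-355.6,235,48.7)
E
```

```text
pos [ 470.5 -354.8  428.8] jaw 49.0 w 37.4 F [ 0.5 -0.1  0.2] t 26.68 j [-0.37  0.31 -0.05  0.   -1.2  -1.92]
pos [ 470.5 -354.8  428.8] jaw 49.0 w 37.4 F [ 0.5 -0.1  0.2] t 26.68
shift [-0.002 -0.003 -0.646] turn -0.009 rows>= 3.1
```

View pics/w21.png

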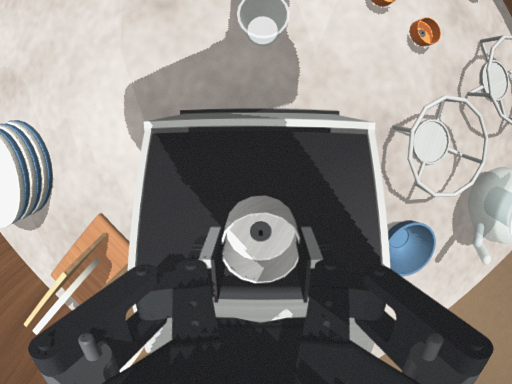

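Request:
{"api": "play_rows", "payload": {
  "moves": [
    [[-0.002,-0.002,-0.1],0,1],
    [[-0.002,-0.002,-0.2],0,1],
    [[-0.002,-0.002,-0.28],0,1],
    [[-0.002,-0.002,-0.36],0,1],
    [[-0.002,-0.002,-0.44],0,1],
    [[-0.002,-0.002,-0.52],0,1],
    [[-0.002,-0.002,-0.59],0,1],
    [[-0.002,-0.002,-0.645],0,1],
    [[-0.002,-0.002,-0.645],0,1],
    [[-0.002,-0.002,-0.645],0,1]
  ]
}}

```text
clock: 27.92
position: [470.5, -355.2, 236.0]
ee_rot: [0.35, 0.937, -0.001, 0.007]
contact_force: [-0.5, -0.1, -0.6]
gripper_width: 37.7
```

Request:
{"api": "play_rows", "payload": {
  "moves": [
    [[0,0,0],0,-0.5],
    [[0,0,0],0,-0.5],
    [[0,0,0],0,-0.5],
    [[0,0,0],0,-0.5]
  ]
}}

```text
clock: 28.42
position: [470.5, -355.3, 236.2]
ee_rot: [0.35, 0.937, -0.001, 0.007]
contact_force: [-0.1, 1.0, 0.2]
gripper_width: 63.9
```

```bash
python3 - <<'E'
from h import *
im=shot('wrist','w22'); st()
E
```

```text
pos [ 470.5 -355.3  236.1] jaw 49.0 w 63.7 F [-0.3  0.3  1.3] t 28.48 j [-0.37  0.49 -0.29  0.   -0.77 -1.91]
```

View pics/w22.png

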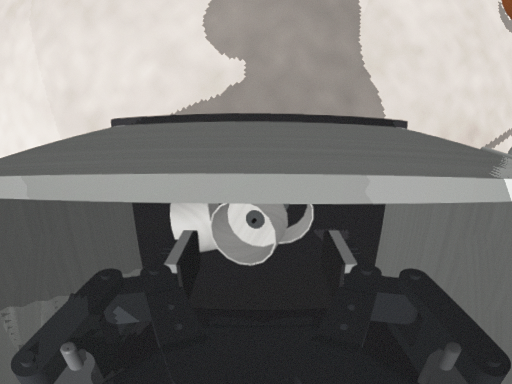

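Request:
{"api": "play_rows", "payload": {
  "moves": [
    [[0,0,0.05],0,-0.5],
    [[0,0,0.12],0,-0.5],
    [[0,0,0.24],0,-0.5],
    [[0,0,0.4],0,-0.5],
    [[0,0,0.6],0,-0.5],
    [[0,0,0.66],0,-0.5],
    [[0,0,0.66],0,-0.5]
  ]
}}

```text
clock: 29.35
position: [470.3, -355.3, 437.1]
ee_rot: [0.35, 0.937, -0.001, 0.01]
contact_force: [-0.1, -0.2, -0.3]
gripper_width: 64.2
```

```bash
python3 - <<'E'
from h import *
im=shot('wrist','w23'); st()
from fit import *
box=(511.8,270.5,-0.037)
print(T(box,[(0,-30,0),(0,-85,0)]))
E
```

```text
pos [ 470.2 -355.1  434.8] jaw 49.0 w 64.2 F [ 0.  -0.5 -1.1] t 29.4 j [-0.37  0.3  -0.04  0.   -1.21 -1.91]
[[510.69025325 240.52053266   0.        ]
 [508.65571754 185.55817586   0.        ]]
```

View pics/w23.png

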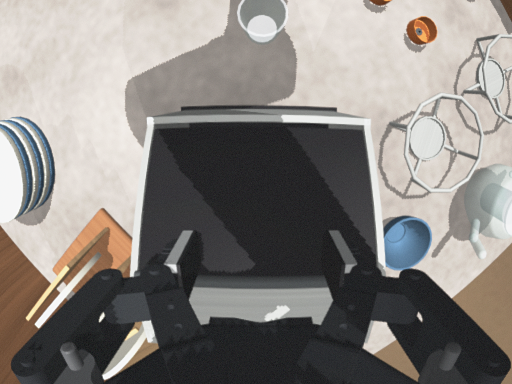

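Request:
{"api": "play_rows", "payload": {
  "moves": [
    [[0,0.18,0],0.2,-0.5],
    [[0,0.36,0],0.4,-0.5],
    [[0.02,0.54,0],0.6,-0.5],
    [[0.04,0.72,0],0.8,-0.5],
    [[0.05,0.9,0],1,-0.5],
    [[0.05,1,0],1,-0.5],
    [[0.05,1,0],1,-0.5]
  ]
}}

```text
clock: 30.28
position: [484.9, -53.5, 433.4]
ee_rot: [0.094, 0.996, 0.001, 0.006]
contact_force: [0.7, -0.5, -0.7]
gripper_width: 64.1
```

```bash
python3 - <<'E'
from h import *
plan(511,230,330,87.9)
E
```

```text
pos [484.9 -53.5 433.4] jaw 79.2 w 64.1 F [ 0.7 -0.5 -0.7] t 30.27
shift [ 0.087  0.945 -0.345] turn 0.29 rows>= 4.8
```

Request:
{"api": "play_rows", "payload": {
  "moves": [
    [[0.02,0.2,0],0.1,-0.5],
    [[0.04,0.4,0],0.2,-0.5],
    [[0.05,0.6,-0.1],0.29,-0.5],
    [[0.07,0.8,-0.2],0.29,-0.5],
    [[0.087,0.945,-0.3],0.29,-0.5],
    [[0.087,0.945,-0.345],0.29,-0.5],
    [[0.087,0.945,-0.345],0.29,-0.5]
  ]
}}

```text
clock: 31.15
position: [510.9, 229.0, 327.8]
ee_rot: [0.019, 1.0, 0.0, 0.004]
contact_force: [0.9, -0.7, 0.0]
gripper_width: 63.6
```

```bash
python3 - <<'E'
from fit import *
im=shot('wrist','w24'); st()
b=(511.8,270.5,-0.037)
def outl(b,o): return [(T(b,[(-68,118,56),(-68,-118,56),(68,-118,56),(68,118,56)]),(0,255,0)),(T(b,[(-30,-36+o,77),(30,-36+o,77),(30,-24+o,77),(-30,-24+o,77),(-30,-36+o,77)]),(0,0,255))]
crop(im,'w24a',0,0,512,384,1.5,outl(b,5))
print(im['xyz'])
E
```

```text
pos [511.2 228.8 329.3] jaw 87.8 w 64.3 F [ 0.4 -1.3  0.3] t 31.2 j [ 0.71  0.34 -0.27  0.01 -0.95 -2.32]
[440.00967001 230.9900803  297.22529259]
```

View pics/w24a.png

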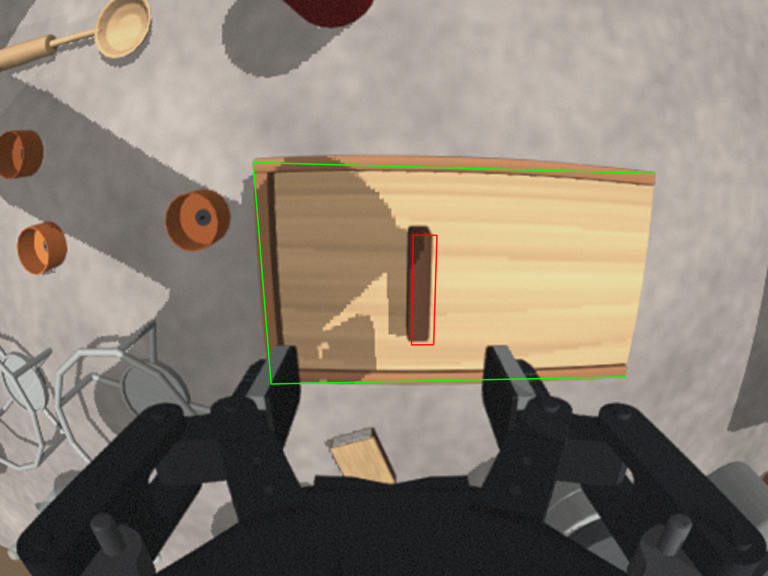

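```bash
python3 - <<'E'
from fit import *
im=load('w24')
print(unproj(im,np.array([(420.5,285)])/1.5-.5,77), unproj(im,np.array([(420.5,236),(420,340)])/1.5-.5,77))
plan(509.5,242,230,87.9)
E
```

```text
[[507.2057283  244.02470024  77.        ]] [[481.50471838 244.53591439  77.        ]
 [538.20944874 243.2890139   77.        ]]
pos [511.2 228.8 329.3] jaw 87.8 w 64.3 F [ 0.4 -1.3  0.3] t 31.2
shift [-0.006  0.044 -0.331] turn 0.002 rows>= 1.6
```

Request:
{"api": "play_rows", "payload": {
  "moves": [
    [[-0.006,0.046,-0.1],0,-0.5],
    [[-0.006,0.048,-0.2],0,-0.5],
    [[-0.006,0.048,-0.29],0,-0.5],
    [[-0.006,0.048,-0.331],0,-0.5],
    [[-0.006,0.048,-0.331],0,-0.5],
    [[-0.006,0.048,-0.331],0,1],
    [[-0.006,0.048,-0.331],0,1],
    [[-0.006,0.048,-0.331],0,1],
    [[-0.006,0.048,-0.331],0,1],
    [[-0.006,0.048,-0.331],0,1]
  ]
}}

```text
clock: 32.45
position: [509.6, 243.4, 230.9]
ee_rot: [0.019, 1.0, 0.001, 0.006]
contact_force: [-1.0, -0.2, 6.3]
gripper_width: 10.9
```

```bash
python3 - <<'E'
from h import *
im=shot('wrist','w25'); st()
E
```

```text
pos [509.6 243.4 230.9] jaw 87.8 w 10.6 F [-0.9  0.2  5.6] t 32.5 j [ 0.73  0.47 -0.36  0.01 -0.73 -2.35]
```

View pics/w25.png

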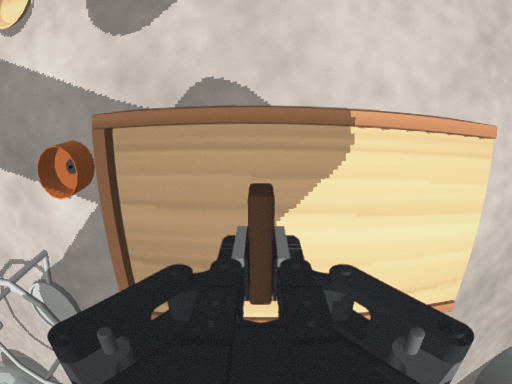

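Request:
{"api": "play_rows", "payload": {
  "moves": [
    [[0.002,0.05,0],0,1],
    [[0.004,0.11,0],0,1],
    [[0.006,0.17,0],0,1],
    [[0.009,0.23,0],0,1],
    [[0.011,0.29,0],0,1],
    [[0.013,0.35,0],0,1],
    [[0.015,0.41,0],0,1],
    [[0.017,0.45,0],0,1],
    [[0.017,0.45,0],0,1],
    [[0.017,0.45,0],0,1]
  ]
}}

```text
clock: 33.75
position: [515.1, 379.6, 231.0]
ee_rot: [0.019, 1.0, 0.003, 0.007]
contact_force: [5.7, 1.5, -0.9]
gripper_width: 10.7
```

```bash
python3 - <<'E'
from h import *
im=shot('wrist','w26'); st()
E
```

```text
pos [515.1 379.5 231. ] jaw 87.9 w 11.2 F [ 4.4  0.7 -1.4] t 33.8 j [ 0.89  0.57 -0.17  0.01 -0.82 -2.5 ]
```

View pics/w26.png

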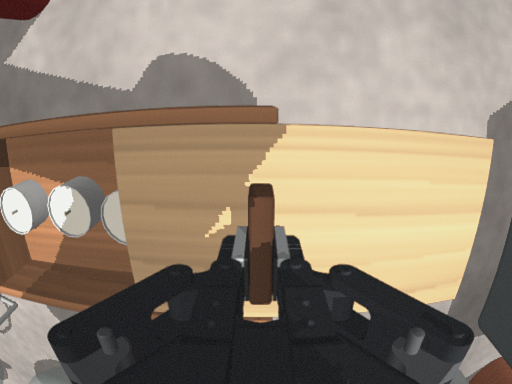

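Request:
{"api": "play_rows", "payload": {
  "moves": [
    [[0,0,0],0,-0.3],
    [[0,0,0],0,-0.3],
    [[0,0,0],0,-0.3],
    [[0,0,0.15],0,-0.5],
    [[0,-0.1,0.3],0.3,-0.5],
    [[-0.01,-0.3,0.45],0.6,-0.5],
    [[-0.02,-0.5,0.45],0.9,-0.5],
    [[-0.02,-0.5,0.45],1,-0.5]
  ]
}}

```text
clock: 34.8
position: [508.3, 226.2, 367.5]
ee_rot: [-0.24, 0.971, 0.005, 0.007]
contact_force: [-0.3, 1.1, -0.6]
gripper_width: 64.1
```

Request:
{"api": "play_rows", "payload": {
  "moves": [
    [[0,0,0],0.35,-0.5],
    [[0,0,0],0.7,-0.5],
    [[0,0,0],1,-0.5],
    [[0,0,0],1,-0.5]
  ]
}}

```text
clock: 35.3
position: [508.0, 226.0, 367.5]
ee_rot: [-0.483, 0.876, 0.007, 0.005]
contact_force: [-1.0, 0.6, -1.1]
gripper_width: 64.3
```

```bash
python3 - <<'E'
from h import *
im=shot('wrist','w27'); plan(509,212,320,-2.1); st()
E
```

```text
pos [508.  226.1 367.5] jaw 147.7 w 63.8 F [-0.8 -0.1 -0.1] t 35.35
shift [ 0.003 -0.047 -0.158] turn 1.008 rows>= 2.8
pos [508.  226.1 367.5] jaw 147.7 w 63.8 F [-0.8 -0.1 -0.1] t 35.35 j [ 0.71  0.3  -0.22 -0.01 -1.04 -1.27]
```

View pics/w27.png

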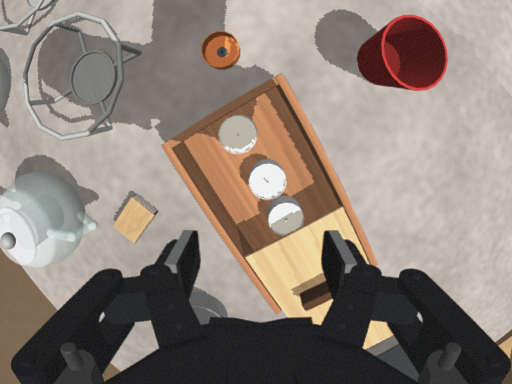

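Request:
{"api": "play_rows", "payload": {
  "moves": [
    [[0,-0.02,-0.05],0.35,-0.5],
    [[0.003,-0.047,-0.1],0.7,-0.5],
    [[0.003,-0.047,-0.158],1,-0.5],
    [[0.003,-0.047,-0.158],1,-0.5],
    [[0.003,-0.047,-0.158],1,-0.5]
  ]
}}

```text
clock: 35.98
position: [509.2, 212.2, 320.8]
ee_rot: [-0.692, 0.722, 0.008, 0.004]
contact_force: [0.9, 1.2, 0.9]
gripper_width: 63.9
```

```bash
cat >> h.py <<'E'
def gp():
    s=arm.read_state(); z=R.from_quat(s['ee_rot']).as_matrix()[:,2]
    g=s['position']+155*z; print('grasp pt',g.round(1),'tilt offset',(155*z[:2]).round(1)); return g
E
python3 - <<'E'
from fit import *
im=shot('wrist','w28'); st(); gp()
b=(511.3,270.5,-0.037)
ov=[(T(b,[(-68,118,56),(-68,-118,56),(68,-118,56),(68,118,56)]),(0,255,0))]
for y in (-85,-30,25):
    c=T(b,[(0,y,31)])[0]; ov.append((circ(c[0],c[1],31,20),(0,0,255)))
    print(c)
crop(im,'w28a',150,0,400,280,2.1,ov)
E
```

```text
pos [509.2 212.3 321. ] jaw 177.5 w 63.9 F [-0.3 -0.  -0.2] t 36.02 j [ 0.69  0.34 -0.29 -0.02 -0.94 -0.72]
grasp pt [508.4 214.8 166. ] tilt offset [-0.8  2.5]
[508.15571754 185.55817586  31.        ]
[510.19025325 240.52053266  31.        ]
[512.22478896 295.48288945  31.        ]
```

View pics/w28a.png

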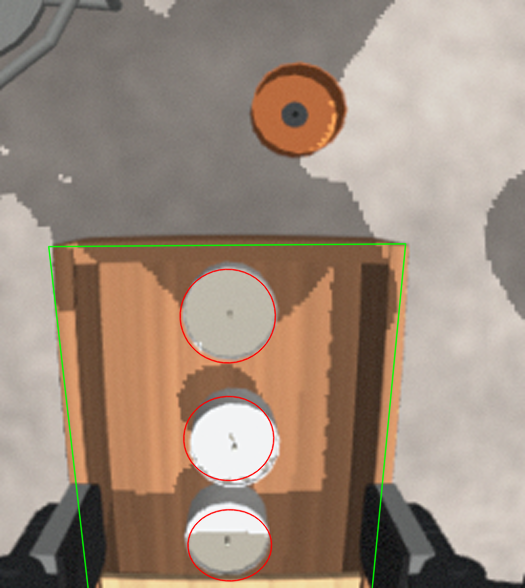

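```bash
python3 - <<'E'
from h import *
plan(509,183.3,188,-2.1)
E
```

```text
pos [509.2 212.3 321. ] jaw 177.5 w 63.9 F [-0.3 -0.  -0.2] t 36.02
shift [-0.001 -0.097 -0.443] turn 0.012 rows>= 2.2
```

Request:
{"api": "play_rows", "payload": {
  "moves": [
    [[-0.001,-0.097,-0.05],0,-0.5],
    [[-0.001,-0.097,-0.15],0,-0.5],
    [[-0.001,-0.097,-0.28],0,-0.5],
    [[-0.001,-0.097,-0.38],0,-0.5],
    [[-0.001,-0.097,-0.443],0,-0.5],
    [[-0.001,-0.097,-0.443],0,-0.5],
    [[-0.001,-0.097,-0.443],0,-0.5]
  ]
}}

```text
clock: 36.9
position: [509.4, 183.6, 189.3]
ee_rot: [-0.692, 0.722, 0.007, 0.005]
contact_force: [0.2, 0.2, 1.0]
gripper_width: 64.2
```

```bash
python3 - <<'E'
from h import *
im=shot('wrist','w29'); st(); gp()
E
```

```text
pos [509.4 183.6 189.5] jaw 177.5 w 64.0 F [-0.6 -0.1  0.2] t 36.95 j [ 0.64  0.5  -0.44 -0.03 -0.62 -0.66]
grasp pt [509.  186.3  34.5] tilt offset [-0.4  2.7]
```

View pics/w29.png

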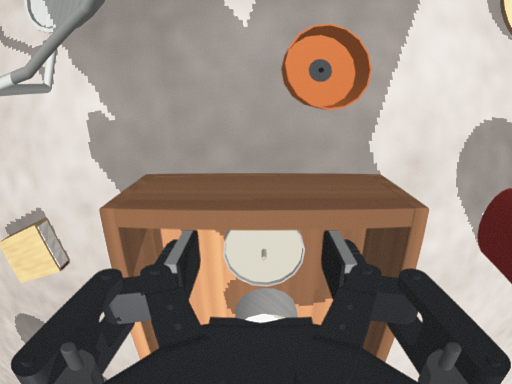

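Request:
{"api": "play_rows", "payload": {
  "moves": [
    [[0,0,0],0,1],
    [[0,0,0],0,1],
    [[0,0,0],0,1],
    [[0,0,0],0,1],
    [[0,0,0.05],0,1],
    [[0,0,0.15],0,1],
    [[0,0,0.3],0,1],
    [[0,0,0.4],0,1],
    [[0,0,0.4],0,1]
  ]
}}

```text
clock: 38.08
position: [509.8, 183.8, 313.2]
ee_rot: [-0.692, 0.722, 0.007, 0.009]
contact_force: [-0.5, -1.0, -1.4]
gripper_width: 37.1
```

```bash
python3 - <<'E'
from h import *
im=shot('wrist','w30'); st(); gp(); plan(619,24,320)
E
```

```text
pos [509.3 183.5 311.3] jaw 177.5 w 37.7 F [ 0.3  0.4 -0.3] t 38.12 j [ 0.64  0.33 -0.32 -0.02 -0.9  -0.67]
grasp pt [509.3 186.6 156.3] tilt offset [0.  3.1]
pos [509.3 183.5 311.3] jaw 177.5 w 37.7 F [ 0.3  0.4 -0.3] t 38.12
shift [ 0.366 -0.532  0.029] turn 0.0 rows>= 3.1
```

View pics/w30.png

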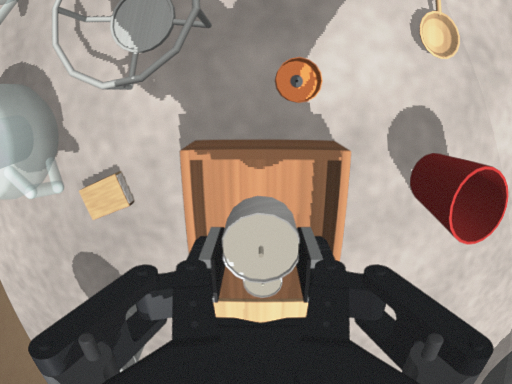

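Request:
{"api": "play_rows", "payload": {
  "moves": [
    [[0.1,-0.15,0.02],0,1],
    [[0.2,-0.3,0.02],0,1],
    [[0.3,-0.44,0.02],0,1],
    [[0.366,-0.542,0],0,1],
    [[0.366,-0.542,0],0,1],
    [[0.366,-0.542,-0.05],0,1],
    [[0.366,-0.542,-0.05],0,1]
  ]
}}

```text
clock: 39.0
position: [617.9, 21.6, 294.0]
ee_rot: [-0.692, 0.722, 0.009, 0.005]
contact_force: [-0.4, -0.0, -0.2]
gripper_width: 37.4
```

```bash
python3 - <<'E'
from h import *
im=shot('wrist','w31'); st(); g=gp()
ov=[(circ(618.5,24,61,68),(0,255,0)),(circ(618.5,24,5,31),(0,0,255))]
crop(im,'w31a',120,80,400,320,2.5,ov)
E
```

```text
pos [618.4  21.8 295. ] jaw 177.6 w 37.6 F [ 1.   0.3 -0.1] t 39.05 j [ 0.29  0.47 -0.14 -0.02 -0.96 -0.32]
grasp pt [618.   24.8 140.1] tilt offset [-0.4  3. ]
```

View pics/w31a.png

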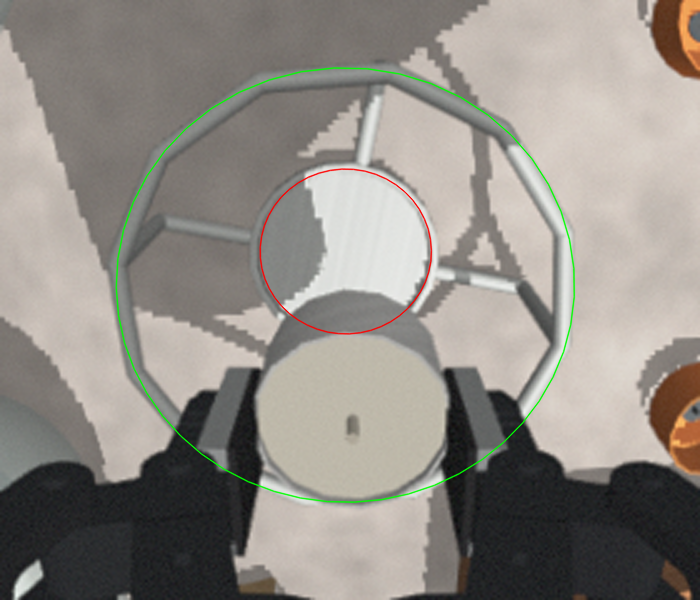

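```bash
python3 - <<'E'
from h import *
im=load('w31')
for z in (134,137): print(unproj(im,np.array([(351,416)])/2.5-.5+[120,80],z))
print(unproj(im,np.array([(347,252)])/2.5-.5+[120,80],5))
E
```

```text
[[616.86733718  20.29047654 134.        ]]
[[616.81229255  18.66831134 137.        ]]
[[617.8603546   23.40804716   5.        ]]
```

```bash
python3 - <<'E'
from h import *
im=load('w29')
crop(im,'w29a',200,200,330,310,6,[(circ(508.2,185.6,31,20),(0,0,255))])
im=load('w30'); z=311.3-183.5+25
crop(im,'w30a',200,180,330,310,6,[(circ(509.3,186.6,z,20),(0,0,255)),(circ(509.3,183.6,z,20),(0,255,255))])
E
```

```text
(no output)
```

View pics/w29a.png

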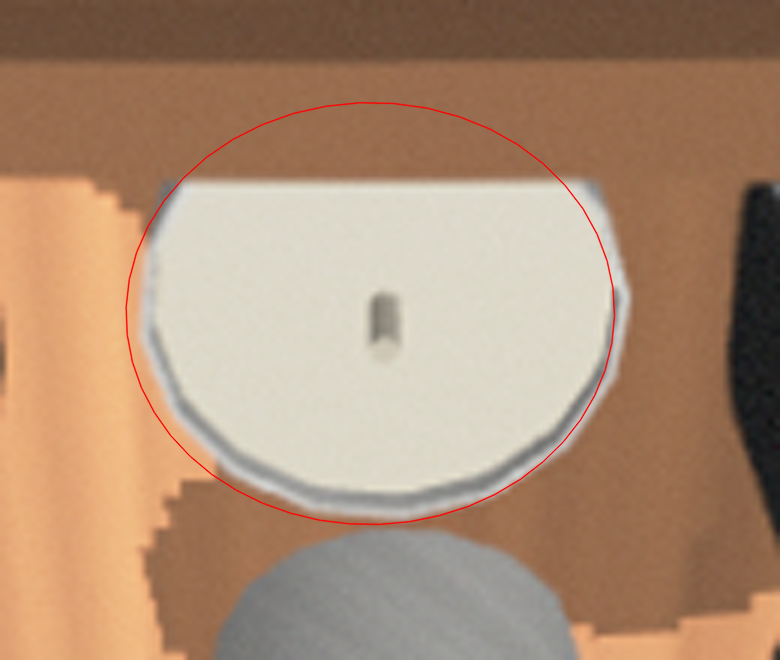

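View pics/w30a.png

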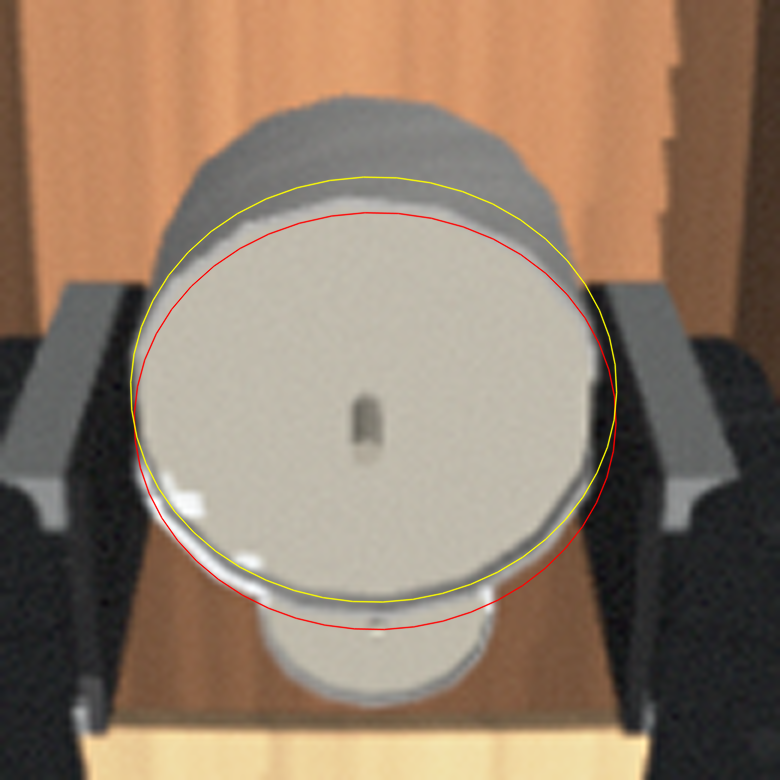

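Request:
{"api": "play_rows", "payload": {
  "moves": [
    [[0,-0.002,-0.1],0,1],
    [[0,-0.002,-0.2],0,1],
    [[0,-0.002,-0.28],0,1],
    [[0,-0.002,-0.33],0,1],
    [[0,-0.002,-0.33],0,1],
    [[0,-0.002,-0.33],0,1]
  ]
}}

```text
clock: 39.8
position: [618.8, 21.5, 197.1]
ee_rot: [-0.692, 0.721, 0.007, 0.007]
contact_force: [0.9, -0.1, -0.4]
gripper_width: 37.6
```

```bash
python3 - <<'E'
from h import *
im=shot('wrist','w32'); st(); gp()
E
```

```text
pos [618.9  21.5 197.3] jaw 177.6 w 37.5 F [ 0.4 -0.2  0. ] t 39.85 j [ 0.29  0.59 -0.23 -0.03 -0.75 -0.31]
grasp pt [618.8  24.6  42.4] tilt offset [-0.   3.1]
```

View pics/w32.png

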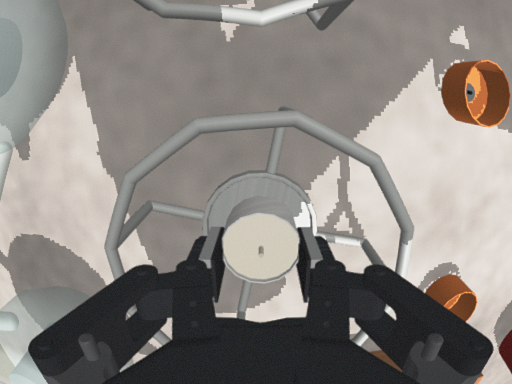

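Lower gently until contact.

Request:
{"api": "play_rows", "payload": {
  "moves": [
    [[0,0,-0.01],0,1],
    [[0,0,-0.02],0,1],
    [[0,0,-0.02],0,1]
  ]
}}

```text
clock: 40.22
position: [618.7, 21.4, 191.1]
ee_rot: [-0.692, 0.722, 0.007, 0.007]
contact_force: [0.3, -0.5, -0.2]
gripper_width: 37.2
```

Request:
{"api": "play_rows", "payload": {
  "moves": [
    [[0,0,-0.006],0,1],
    [[0,0,-0.008],0,1],
    [[0,0,-0.008],0,1]
  ]
}}

```text
clock: 40.6
position: [618.8, 21.4, 189.2]
ee_rot: [-0.692, 0.722, 0.007, 0.007]
contact_force: [-0.2, -0.5, 2.3]
gripper_width: 37.6
```

Request:
{"api": "play_rows", "payload": {
  "moves": [
    [[0,0,-0.002],0,1],
    [[0,0,-0.002],0,0],
    [[0,0,-0.002],0,-0.2],
    [[0,0,-0.002],0,-0.4],
    [[0,0,-0.002],0,-0.4],
    [[0,0,-0.002],0,-0.4]
  ]
}}

```text
clock: 41.35
position: [618.8, 21.4, 188.5]
ee_rot: [-0.692, 0.722, 0.007, 0.007]
contact_force: [-0.8, -0.9, -0.0]
gripper_width: 60.0
```

Request:
{"api": "play_rows", "payload": {
  "moves": [
    [[0,0,0.05],0,-0.4],
    [[0,0,0.15],0,-0.4],
    [[0,0,0.3],0,-0.4],
    [[0,0,0.5],0,-0.5],
    [[0,0,0.55],0,-0.5],
    [[0,0,0.55],0,-0.5]
  ]
}}

```text
clock: 42.1
position: [618.6, 21.3, 355.6]
ee_rot: [-0.692, 0.722, 0.006, 0.009]
contact_force: [-0.1, -0.4, -0.6]
gripper_width: 63.8
```

```bash
python3 - <<'E'
from h import *
im=shot('wrist','w33'); st(); gp()
ov=[(circ(618.3,24,5.5,31),(0,0,255)),(circ(618.3,24,30.5,20),(0,255,255))]
crop(im,'w33a',190,90,340,250,4.5,ov)
plan(510.5,240.3,320)
E
```

```text
pos [618.3  21.3 353.5] jaw 177.6 w 64.2 F [-0.3 -0.7 -0.6] t 42.15 j [ 0.29  0.41 -0.07 -0.02 -1.08 -0.32]
grasp pt [618.2  24.5 198.5] tilt offset [-0.1  3.2]
pos [618.3  21.3 353.5] jaw 177.6 w 64.2 F [-0.3 -0.7 -0.6] t 42.15
shift [-0.359  0.73  -0.112] turn 0.0 rows>= 3.9
```

View pics/w33a.png

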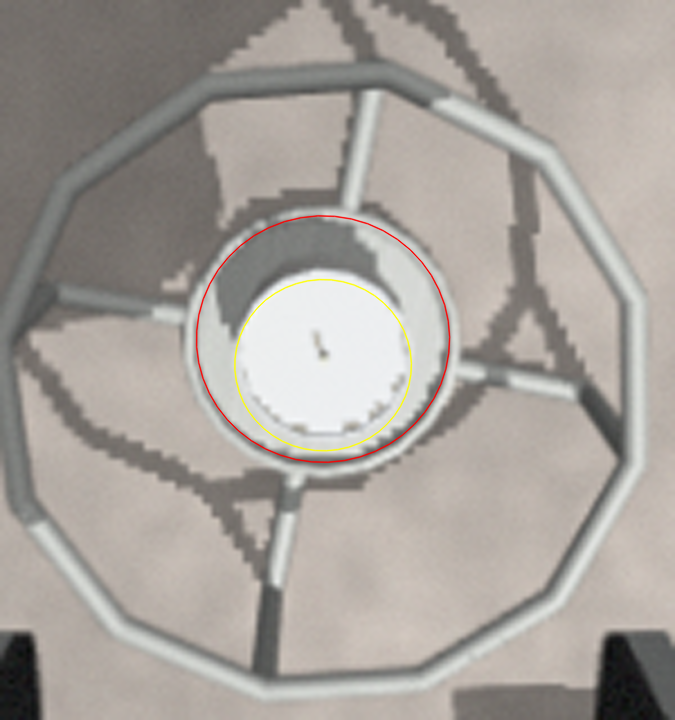

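Request:
{"api": "play_rows", "payload": {
  "moves": [
    [[0,0.1,0],0,-0.5],
    [[0,0.22,0],0,-0.5],
    [[0,0.22,0],0,-0.5],
    [[0,0.22,0],0,-0.5]
  ]
}}

```text
clock: 42.65
position: [618.0, 87.2, 351.8]
ee_rot: [-0.692, 0.722, 0.008, 0.005]
contact_force: [-0.2, 0.3, -0.3]
gripper_width: 63.8
```

```bash
python3 - <<'E'
from h import *
im=shot('wrist','w34'); st(); gp(); print(im['xyz'])
c=proj(im,[(618.3,24,5)])[0].astype(int); print(c)
ov=[(circ(618.3,24,5.5,31),(0,0,255)),(circ(618.3,24,30.5,20),(0,255,255)),(circ(618.3,24,61,68),(0,255,0))]
crop(im,'w34a',c[0]-75,max(0,c[1]-75),c[0]+75,c[1]+85,4,ov)
E
```

```text
pos [618.1  86.8 352.2] jaw 177.6 w 64.1 F [-0.5 -0.1  0.1] t 42.7 j [ 0.39  0.42 -0.06 -0.02 -1.08 -0.43]
grasp pt [617.6  89.8 197.2] tilt offset [-0.5  3. ]
[614.68989379  16.21794247 320.48679691]
[255 105]
```

View pics/w34a.png

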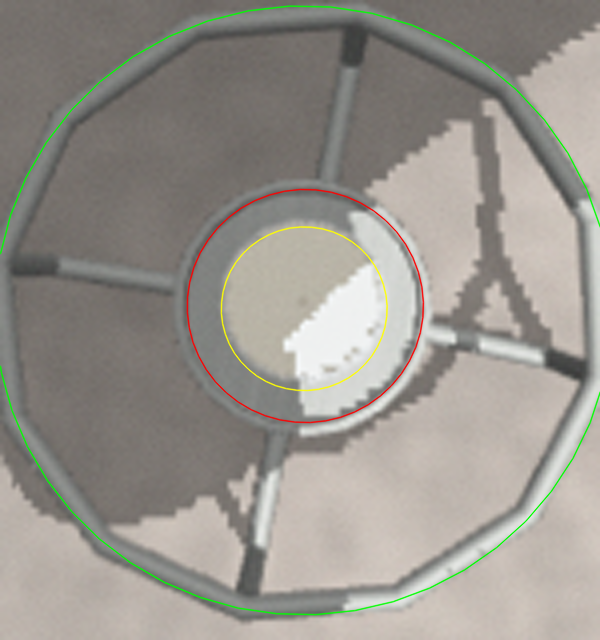

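```bash
python3 - <<'E'
from h import *
plan(511,239,310,-2.1)
E
```

```text
pos [618.1  86.8 352.2] jaw 177.6 w 64.1 F [-0.5 -0.1  0.1] t 42.7
shift [-0.357  0.507 -0.141] turn 0.011 rows>= 3.1
```

Request:
{"api": "play_rows", "payload": {
  "moves": [
    [[-0.1,0.14,0],0,-0.5],
    [[-0.2,0.28,0],0,-0.5],
    [[-0.3,0.42,-0.05],0,-0.5],
    [[-0.357,0.507,-0.141],0,-0.5],
    [[-0.357,0.507,-0.141],0,-0.5],
    [[-0.357,0.507,-0.141],0,-0.5]
  ]
}}

```text
clock: 43.45
position: [511.7, 238.3, 310.2]
ee_rot: [-0.692, 0.722, 0.008, 0.006]
contact_force: [-0.2, 0.5, 0.4]
gripper_width: 64.3
```

```bash
python3 - <<'E'
from h import *
im=shot('wrist','w35'); st(); gp()
ov=[(circ(511.2,240.5,31,20),(0,255,255)),(circ(512.2,295.5,31,20),(0,0,255))]
crop(im,'w35a',170,80,350,280,4,ov)
plan(511,239,188)
E
```

```text
pos [511.9 238.1 310.6] jaw 177.5 w 63.8 F [0.3 0.1 1. ] t 43.5 j [ 0.72  0.37 -0.27 -0.02 -0.92 -0.75]
grasp pt [511.6 241.2 155.6] tilt offset [-0.3  3.1]
pos [511.9 238.1 310.6] jaw 177.5 w 63.8 F [0.3 0.1 1. ] t 43.5
shift [-0.003  0.003 -0.409] turn 0.0 rows>= 2.0
```

View pics/w35a.png

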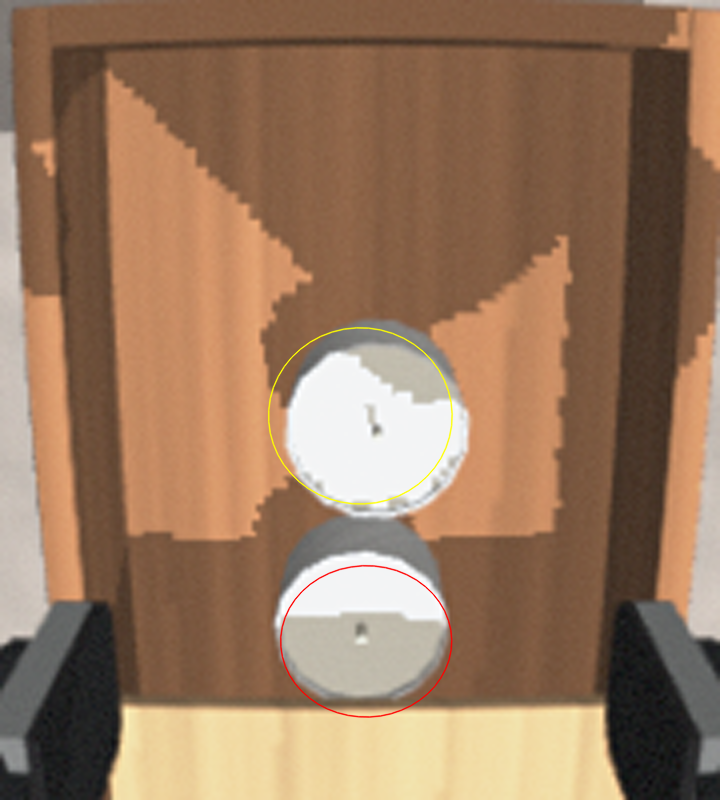

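Request:
{"api": "play_rows", "payload": {
  "moves": [
    [[-0.012,0.014,-0.1],0,-0.5],
    [[-0.012,0.014,-0.2],0,-0.5],
    [[-0.012,0.014,-0.3],0,-0.5],
    [[-0.012,0.014,-0.38],0,-0.5],
    [[-0.012,0.014,-0.405],0,-0.5],
    [[-0.012,0.014,-0.405],0,-0.5],
    [[-0.012,0.014,-0.405],0,-0.5]
  ]
}}

```text
clock: 44.38
position: [508.9, 242.4, 190.3]
ee_rot: [-0.691, 0.722, 0.008, 0.008]
contact_force: [0.1, 0.2, 0.4]
gripper_width: 63.8
```

```bash
python3 - <<'E'
from h import *
im=shot('wrist','w36'); st(); gp()
E
```

```text
pos [508.8 242.4 190.3] jaw 177.5 w 64.1 F [0.1 0.  0.7] t 44.42 j [ 0.73  0.52 -0.38 -0.03 -0.65 -0.75]
grasp pt [508.8 245.8  35.4] tilt offset [0.1 3.3]
```

View pics/w36.png

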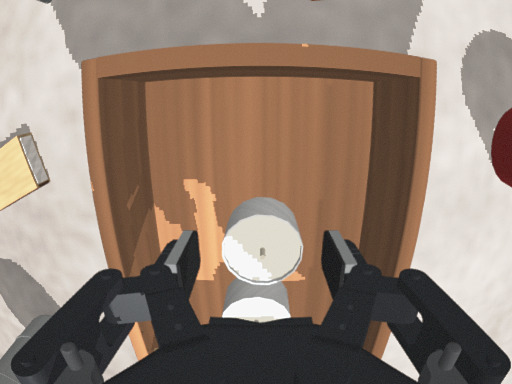

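Request:
{"api": "play_rows", "payload": {
  "moves": [
    [[0,0,0],0,1],
    [[0,0,0],0,1],
    [[0,0,0],0,1],
    [[0,0,0],0,1],
    [[0,0,0.05],0,1],
    [[0,0,0.15],0,1],
    [[0,0,0.3],0,1],
    [[0,-0.02,0.45],0,1],
    [[0,-0.02,0.45],0,1],
    [[0,-0.02,0.45],0,1]
  ]
}}

```text
clock: 45.68
position: [508.3, 236.1, 325.6]
ee_rot: [-0.691, 0.722, 0.008, 0.008]
contact_force: [-0.6, -0.6, -1.0]
gripper_width: 37.3
```

```bash
python3 - <<'E'
from h import *
im=shot('wrist','w37'); st(); gp()
a=load('w31')
crop(im,'w37a',200,180,330,310,4)
crop(a,'w31b',200,180,330,310,4)
x=cv2.imread('pics/w37a.png');y=cv2.imread('pics/w31b.png')
x=np.hstack([x,y])[:, :]; cv2.imwrite('pics/cmp.png',cv2.resize(x,(800,400)))
plan(618.5,-147,330)
E
```

```text
pos [508.3 236.1 324.8] jaw 177.5 w 37.3 F [ 0.   0.1 -0.5] t 45.73 j [ 0.72  0.35 -0.26 -0.02 -0.95 -0.75]
grasp pt [508.1 239.4 169.8] tilt offset [-0.2  3.2]
pos [508.3 236.1 324.8] jaw 177.5 w 37.3 F [ 0.   0.1 -0.5] t 45.73
shift [ 0.367 -1.277  0.017] turn 0.0 rows>= 6.4
```

View pics/cmp.png

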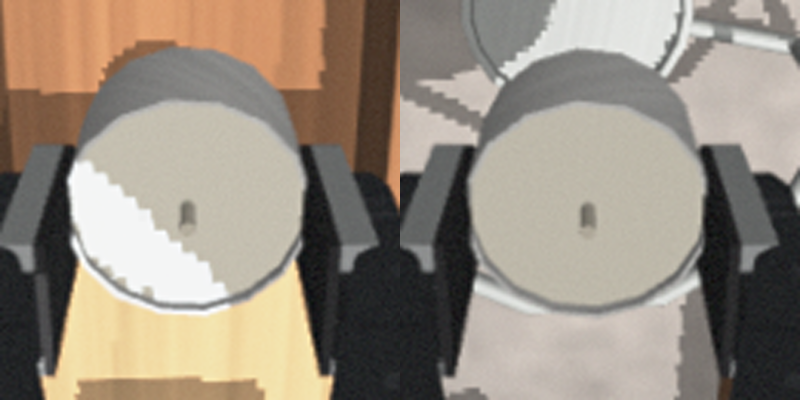

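Request:
{"api": "play_rows", "payload": {
  "moves": [
    [[0.05,-0.18,0.01],0,1],
    [[0.1,-0.36,0.01],0,1],
    [[0.16,-0.54,0.01],0,1],
    [[0.22,-0.72,0.01],0,1],
    [[0.29,-0.9,0.01],0,1],
    [[0.33,-1,0.01],0,1],
    [[0.33,-1,0.01],0,1]
  ]
}}

```text
clock: 46.6
position: [607.5, -66.0, 325.6]
ee_rot: [-0.69, 0.724, 0.009, 0.005]
contact_force: [0.2, 0.2, -1.4]
gripper_width: 37.3
```

```bash
python3 - <<'E'
from h import *
plan(618.8,-147.6,300)
E
```

```text
pos [607.5 -66.  325.6] jaw 177.3 w 37.3 F [ 0.2  0.2 -1.4] t 46.6
shift [ 0.038 -0.272 -0.085] turn 0.0 rows>= 1.4
```

Request:
{"api": "play_rows", "payload": {
  "moves": [
    [[0.02,-0.14,0],0,1],
    [[0.038,-0.272,-0.04],0,1],
    [[0.038,-0.272,-0.085],0,1],
    [[0.038,-0.272,-0.085],0,1],
    [[0.038,-0.272,-0.085],0,1]
  ]
}}

```text
clock: 47.22
position: [619.1, -146.2, 300.2]
ee_rot: [-0.691, 0.723, 0.009, 0.005]
contact_force: [0.6, 0.4, 0.1]
gripper_width: 37.3
```

```bash
python3 - <<'E'
from h import *
im=shot('wrist','w38'); st(); g=gp()
ov=[(circ(618.3,-147,61,68),(0,255,0)),(circ(618.3,-147,5.5,31),(0,0,255))]
crop(im,'w38a',120,80,400,320,2.5,ov)
plan(618.8,-147.6,198)
E
```

```text
pos [ 619.1 -146.3  300.6] jaw 177.4 w 37.3 F [-0.2  0.3 -0.2] t 47.27 j [ 0.02  0.49 -0.09 -0.02 -1.   -0.05]
grasp pt [ 618.5 -143.2  145.6] tilt offset [-0.6  3.1]
pos [ 619.1 -146.3  300.6] jaw 177.4 w 37.3 F [-0.2  0.3 -0.2] t 47.27
shift [-0.001 -0.004 -0.342] turn 0.0 rows>= 1.6
```

View pics/w38a.png

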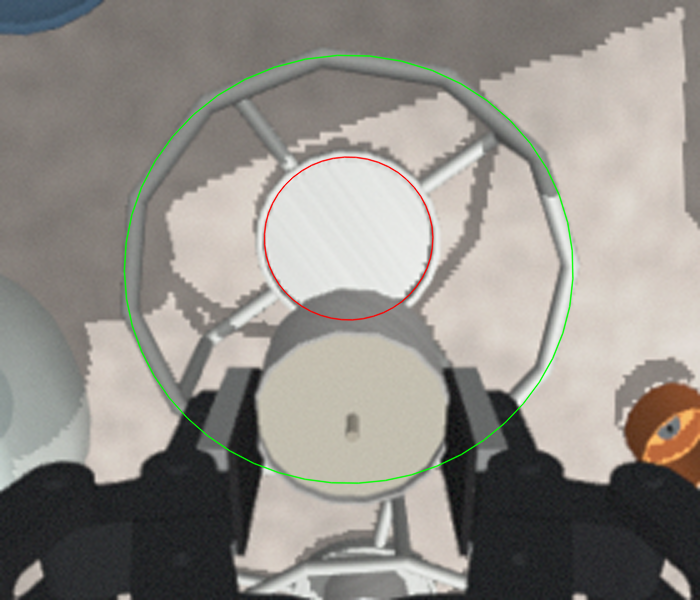

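Request:
{"api": "play_rows", "payload": {
  "moves": [
    [[-0.002,-0.003,-0.1],0,1],
    [[-0.002,-0.003,-0.2],0,1],
    [[-0.002,-0.003,-0.28],0,1],
    [[-0.002,-0.003,-0.345],0,1],
    [[-0.002,-0.003,-0.345],0,1],
    [[-0.002,-0.003,-0.345],0,1]
  ]
}}

```text
clock: 48.02
position: [619.1, -146.7, 198.4]
ee_rot: [-0.691, 0.723, 0.008, 0.006]
contact_force: [0.4, 0.6, -0.1]
gripper_width: 37.6
```

Request:
{"api": "play_rows", "payload": {
  "moves": [
    [[0,0,-0.01],0,1],
    [[0,0,-0.02],0,1],
    [[0,0,-0.02],0,1]
  ]
}}

```text
clock: 48.4
position: [619.0, -146.7, 192.4]
ee_rot: [-0.691, 0.723, 0.008, 0.006]
contact_force: [0.3, 0.5, -1.0]
gripper_width: 37.5
```

```bash
python3 - <<'E'
from h import *
st(); gp()
E
```

```text
pos [ 619.  -146.7  192.4] jaw 177.4 w 37.5 F [ 0.3  0.5 -1. ] t 48.4 j [ 0.02  0.61 -0.18 -0.03 -0.77 -0.04]
grasp pt [ 618.7 -143.7   37.4] tilt offset [-0.3  3.1]
```

Request:
{"api": "play_rows", "payload": {
  "moves": [
    [[-0.001,-0.003,-0.004],0,1],
    [[-0.001,-0.003,-0.01],0,1],
    [[-0.001,-0.003,-0.01],0,1]
  ]
}}

```text
clock: 48.78
position: [618.8, -147.8, 189.8]
ee_rot: [-0.691, 0.723, 0.008, 0.006]
contact_force: [-1.9, 0.0, 2.7]
gripper_width: 37.2
```

Request:
{"api": "play_rows", "payload": {
  "moves": [
    [[0,0,-0.002],0,1],
    [[0,0,-0.003],0,1],
    [[0,0,-0.003],0,1]
  ]
}}

```text
clock: 49.15
position: [618.7, -147.8, 189.8]
ee_rot: [-0.691, 0.723, 0.008, 0.006]
contact_force: [-2.1, 0.5, 6.2]
gripper_width: 37.4
```

Contact; release.

Request:
{"api": "play_rows", "payload": {
  "moves": [
    [[0,0,0],0,0],
    [[0,0,0],0,-0.2],
    [[0,0,0],0,-0.4],
    [[0,0,0],0,-0.4],
    [[0,0,0],0,-0.4]
  ]
}}

```text
clock: 49.78
position: [618.7, -147.8, 189.7]
ee_rot: [-0.691, 0.723, 0.008, 0.006]
contact_force: [0.2, -0.5, -0.2]
gripper_width: 59.9
```

Request:
{"api": "play_rows", "payload": {
  "moves": [
    [[0,0,0.05],0,-0.4],
    [[0,0,0.15],0,-0.4],
    [[0,0,0.3],0,-0.4],
    [[0,0.1,0.5],0,-0.5],
    [[0,0.22,0.55],0,-0.5],
    [[0,0.22,0.55],0,-0.5],
    [[0,0.22,0.55],0,-0.5]
  ]
}}

```text
clock: 50.65
position: [618.4, -81.8, 354.9]
ee_rot: [-0.691, 0.723, 0.008, 0.006]
contact_force: [-0.8, -0.1, -0.6]
gripper_width: 64.5
```

```bash
python3 - <<'E'
from h import *
im=shot('wrist','w39'); st()
c=proj(im,[(618.3,-147,5)])[0].astype(int); print(c)
ov=[(circ(618.3,-147,5.5,31),(0,0,255)),(circ(618.3,-147,30.5,20),(0,255,255)),(circ(618.3,-147,61,68),(0,255,0))]
crop(im,'w39a',c[0]-75,max(0,c[1]-75),c[0]+75,c[1]+85,4,ov)
E
```

```text
pos [618.4 -82.2 354.2] jaw 177.4 w 64.2 F [-0.6 -0.5 -0.6] t 50.7 j [ 0.12  0.42 -0.06 -0.02 -1.09 -0.16]
[256 103]
```

View pics/w39a.png

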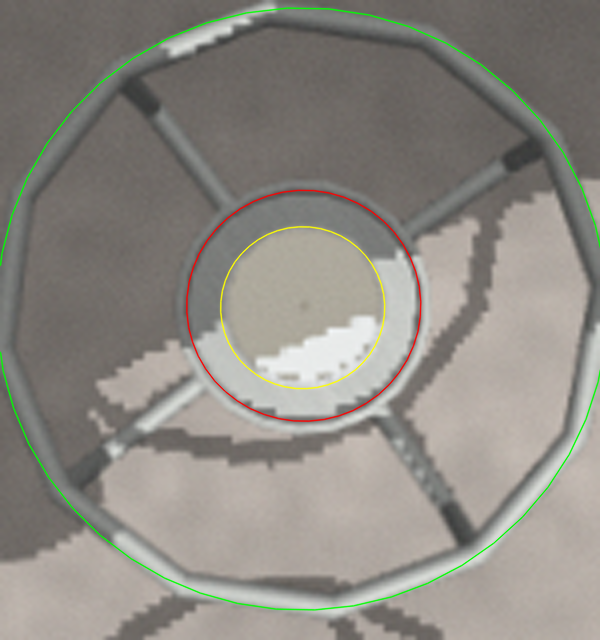

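View pics/w39.png

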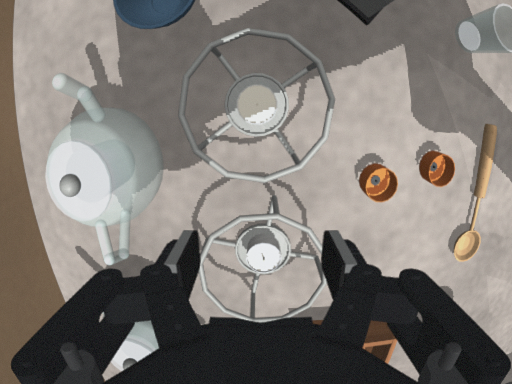

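Request:
{"api": "play_rows", "payload": {
  "moves": [
    [[-0.05,0.18,0],0,0],
    [[-0.1,0.36,0],0,1],
    [[-0.15,0.54,0],0,1],
    [[-0.2,0.72,0],0,1],
    [[-0.25,0.9,0],0,1],
    [[-0.27,1,0],0,1],
    [[-0.27,1,0],0,1]
  ]
}}

```text
clock: 51.58
position: [537.2, 218.9, 353.1]
ee_rot: [-0.692, 0.722, 0.008, 0.005]
contact_force: [-0.0, -0.6, -0.6]
gripper_width: 0.1
```

```bash
python3 - <<'E'
from h import *
plan(515,408,320,-2.1)
E
```

```text
pos [537.2 218.9 353.1] jaw 177.6 w 0.1 F [-0.  -0.6 -0.6] t 51.58
shift [-0.074  0.63  -0.11 ] turn 0.012 rows>= 3.1
```

Request:
{"api": "play_rows", "payload": {
  "moves": [
    [[-0.02,0.15,0],0,1],
    [[-0.04,0.3,0],0,1],
    [[-0.06,0.45,0],0,1],
    [[-0.074,0.63,-0.05],0,1],
    [[-0.074,0.63,-0.11],0,1],
    [[-0.074,0.63,-0.11],0,1],
    [[-0.074,0.63,-0.11],0,1]
  ]
}}

```text
clock: 52.45
position: [515.9, 406.3, 320.4]
ee_rot: [-0.691, 0.723, 0.008, 0.004]
contact_force: [0.1, -1.1, 0.3]
gripper_width: 0.1
```

```bash
python3 - <<'E'
from fit import *
im=shot('wrist','w40'); st(); gp()
b=(511.3,270.5,-0.037)
o=138
ov=[(T(b,[(-68,118,56),(-68,-118,56),(68,-118,56),(68,118,56)]),(0,255,0)),(T(b,[(-30,-36+o,77),(30,-36+o,77),(30,-24+o,77),(-30,-24+o,77),(-30,-36+o,77)]),(0,0,255))]
crop(im,'w40a',0,0,512,384,1.5,ov)
plan(515,408,233)
E
```

```text
pos [515.8 406.5 321. ] jaw 177.4 w -0.1 F [ 0.2 -0.6  0.5] t 52.5 j [ 0.91  0.5  -0.02 -0.02 -1.04 -0.95]
grasp pt [515.2 409.3 166. ] tilt offset [-0.6  2.9]
pos [515.8 406.5 321. ] jaw 177.4 w -0.1 F [ 0.2 -0.6  0.5] t 52.5
shift [-0.003  0.005 -0.293] turn 0.0 rows>= 1.4
```

View pics/w40a.png

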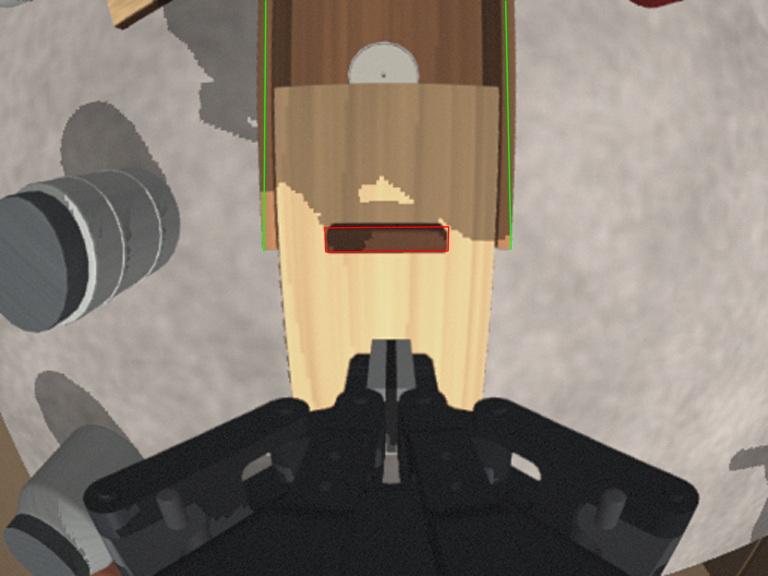

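Request:
{"api": "play_rows", "payload": {
  "moves": [
    [[0,0.005,-0.1],0,1],
    [[0,0.005,-0.2],0,1],
    [[0,0.005,-0.27],0,1],
    [[0,0.005,-0.293],0,1],
    [[0,0.005,-0.293],0,1]
  ]
}}

```text
clock: 53.12
position: [516.3, 407.7, 233.8]
ee_rot: [-0.691, 0.723, 0.008, 0.005]
contact_force: [-0.0, 1.0, -0.0]
gripper_width: -0.0
```

Request:
{"api": "play_rows", "payload": {
  "moves": [
    [[-0.001,-0.03,0],0,1],
    [[-0.003,-0.08,0],0,1],
    [[-0.005,-0.14,0],0,1],
    [[-0.008,-0.2,0],0,1],
    [[-0.01,-0.26,0],0,1],
    [[-0.012,-0.32,0],0,1],
    [[-0.014,-0.38,0],0,1],
    [[-0.016,-0.44,0],0,1],
    [[-0.016,-0.44,0],0,1]
  ]
}}

```text
clock: 54.25
position: [511.1, 273.7, 233.3]
ee_rot: [-0.69, 0.723, 0.008, 0.004]
contact_force: [0.6, 0.2, -0.1]
gripper_width: -0.1
```

```bash
python3 - <<'E'
from h import *
im=shot('wrist','w41'); st(); gp()
E
```

```text
pos [511.3 274.5 233.3] jaw 177.4 w -0.1 F [ 0.1  0.7 -0.6] t 54.3 j [ 0.77  0.49 -0.31 -0.02 -0.77 -0.8 ]
grasp pt [510.5 277.2  78.4] tilt offset [-0.8  2.7]
```

View pics/w41.png

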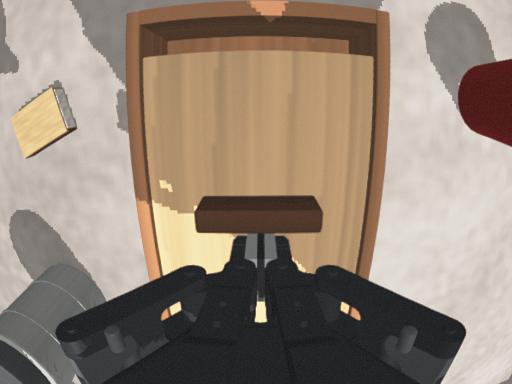

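Request:
{"api": "play_rows", "payload": {
  "moves": [
    [[-0.001,-0.02,0],0,1],
    [[-0.002,-0.04,0],0,1],
    [[-0.002,-0.055,0],0,1],
    [[-0.002,-0.055,0],0,1]
  ]
}}

```text
clock: 54.8
position: [510.6, 257.6, 233.2]
ee_rot: [-0.69, 0.723, 0.008, 0.004]
contact_force: [1.4, 0.7, 0.7]
gripper_width: -0.2
```

Request:
{"api": "play_rows", "payload": {
  "moves": [
    [[0,-0.006,0],0,1],
    [[0,-0.012,0],0,1],
    [[0,-0.012,0],0,1]
  ]
}}

```text
clock: 55.18
position: [510.4, 254.7, 233.3]
ee_rot: [-0.69, 0.723, 0.008, 0.005]
contact_force: [-1.3, 4.1, -0.8]
gripper_width: 0.3
```

```bash
python3 - <<'E'
from h import *
im=shot('wrist','w42'); st(); gp()
E
```

```text
pos [510.4 254.7 233.3] jaw 177.3 w 0.2 F [-3.   5.2  0.3] t 55.23 j [ 0.74  0.47 -0.33 -0.02 -0.76 -0.77]
grasp pt [509.6 257.6  78.3] tilt offset [-0.8  2.9]
```

View pics/w42.png

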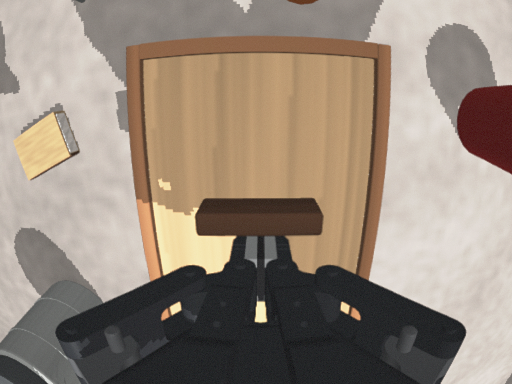

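Request:
{"api": "play_rows", "payload": {
  "moves": [
    [[0,-0.004,0],0,1],
    [[0,-0.008,0],0,1],
    [[0,-0.012,0],0,1],
    [[0,-0.012,0],0,1]
  ]
}}

```text
clock: 55.72
position: [510.1, 253.7, 233.3]
ee_rot: [-0.691, 0.723, 0.01, 0.007]
contact_force: [-4.6, 12.8, -1.4]
gripper_width: -0.0
```

Request:
{"api": "play_rows", "payload": {
  "moves": [
    [[0,0.03,0],0,1],
    [[0,0.08,0],0,1],
    [[0,0.08,0.15],0,1],
    [[0,0.08,0.3],0,1],
    [[0,0.08,0.45],0,1],
    [[0,0.08,0.45],0,1]
  ]
}}

```text
clock: 56.48
position: [510.8, 278.2, 372.8]
ee_rot: [-0.691, 0.723, 0.009, 0.011]
contact_force: [0.2, -0.1, 0.1]
gripper_width: -0.2
```

```bash
python3 - <<'E'
from fit import *
im=shot('wrist','w43'); st()
b=(511.3,270.5,-0.037)
o=0
ov=[(T(b,[(-68,118,56),(-68,-118,56),(68,-118,56),(68,118,56)]),(0,255,0)),(T(b,[(-30,-36+o,77),(30,-36+o,77),(30,-24+o,77),(-30,-24+o,77),(-30,-36+o,77)]),(0,0,255)),(T(b,[(-60,-110,53),(60,-110,53)]),(255,0,0))]
crop(im,'w43a',0,0,512,384,1.5,ov)
shot('scene','sc43'); s=shot('side','si43')
E
```

```text
pos [510.2 277.8 370.1] jaw 177.4 w -0.0 F [ 0.2 -0.2  0.6] t 56.52 j [ 0.77  0.33 -0.15 -0.02 -1.07 -0.81]
```

View pics/w43a.png

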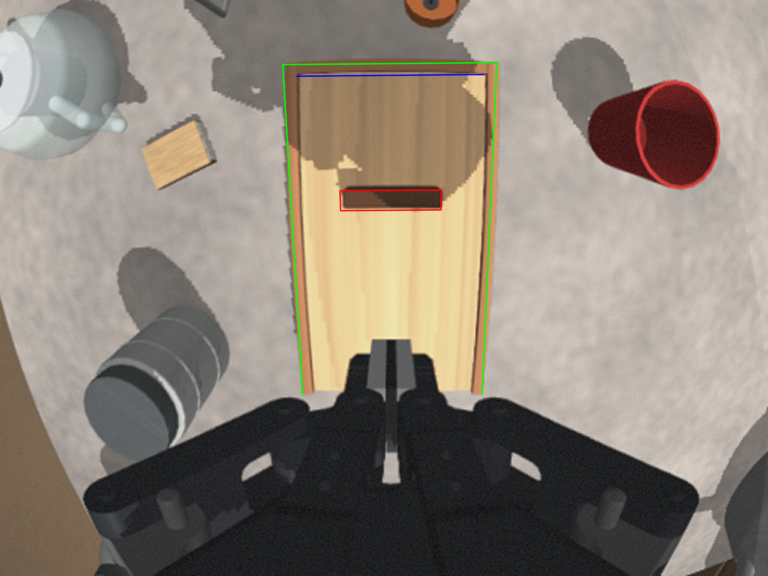

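View pics/sc43.png

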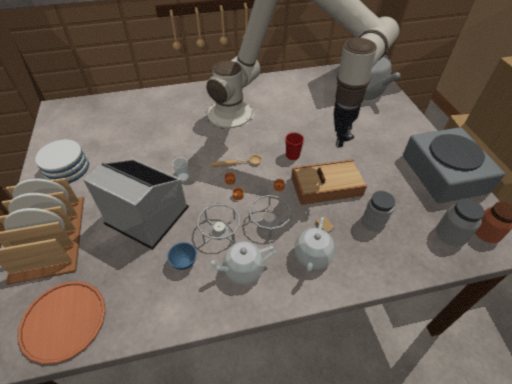

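View pics/si43.png

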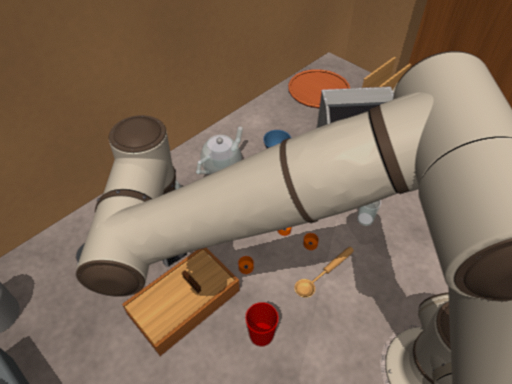

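```bash
python3 - <<'E'
from h import *
a=load('sc1'); b=load('sc43')
x=cv2.resize(a['pixels'][110:280,80:360,::-1],None,fx=2.1,fy=2.1,interpolation=cv2.INTER_CUBIC); y=cv2.resize(b['pixels'][110:280,80:360,::-1],None,fx=2.1,fy=2.1,interpolation=cv2.INTER_CUBIC)
cv2.imwrite('pics/cmp2.png',y)
d=cv2.absdiff(cv2.GaussianBlur(x,(5,5),0),cv2.GaussianBlur(y,(5,5),0)); cv2.imwrite('pics/cmp3.png',d*2)
im=shot('scene')
for n in ['spent1_mid','fresh1_mid']:
    for q in arm.look_for(n,im): print(n,np.round(q['centre'],1),round(q['conf'],2))
E
```

```text
fresh1_mid [624.2  23.   29.6] 0.41
```

View pics/cmp2.png

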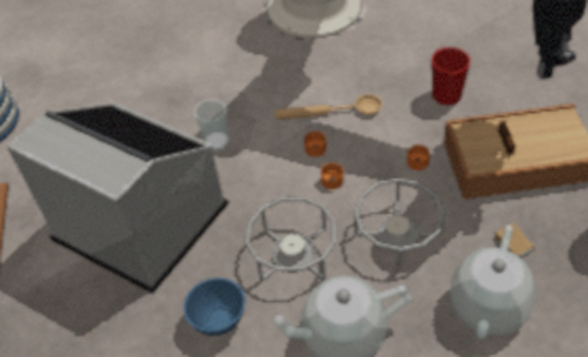

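View pics/cmp3.png

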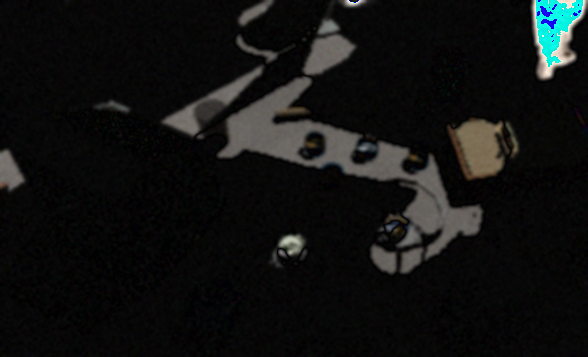

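```bash
python3 - <<'E'
from h import *
st(); print(arm.job_done())
E
```

```text
pos [510.  277.6 366.8] jaw 177.4 w 0.6 F [0.3 0.  0.1] t 56.77 j [ 0.77  0.34 -0.15 -0.02 -1.07 -0.81]
the job is handed in; nothing more can be done
None
```

I finished the job and handed it in at about 57 s of the 210 s allowed.

- **Burnt-out candles:** I found three, one on the slab and one in each warmer. I pushed each one through the flap with the gripper and let go below the free edge. The wrist camera showed all three lying in the bin. After each release that I checked, the flap was shut with nothing on it, and the final scene picture also shows it shut. I saw no fourth burnt-out candle in any view.
- **Fresh candles:** one stands upright in each dish. Measured from directly above, one is within about 1 mm of the middle. The other (warmer at x 618, y 24) is about 2 mm off, which I left.
- **Box:** the spare candle is inside. I pushed the cover shut until it stalled at about 13 N, and the picture matches the model of a fully shut cover.
- **Other things:** comparing the scene picture before and after, only the candles, shadows and the arm had changed. The orange look-alikes, crockery and matchbox did not move. The side camera was largely blocked by the arm at the end, so the wrist and scene cameras are what back this up.

Two checks disagreed. At close range the wrist camera and the tool pose differed by up to 5 mm on where the held candle was, so I aimed the second placing by where the first had landed. In the last network check, the search for fresh candles reported only one of the two in the dishes (confidence 0.41), although the wrist pictures show both.

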